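# Load the dry-block heater and latch its lid

## Robot

A 7-joint arm with a two-finger parallel gripper is mounted at the origin on a cart in front of the work surface, level with it; the furniture and walls round the work are solid. World frame = base frame: x ahead of the robot, y to its left, z up, the work surface at z = 0. Lengths are in m, angles in rad, forces in N, time in s.
With the tool pointing down it reaches from about 0.4 to 0.75 m from the base axis. Payload 19.5 kg.
Tool frame: the origin (TCP) lies at the very end of the fingers, on their centre line; the grasp point (between the pads) lies 19 mm behind it; z points along the fingers, y is the line along which they close (so a half turn about z gives the same grasp; the last joint's range is limited). The gripper opens to 85 mm and grips with 20 to 120 N. Pads are 22 mm wide; open, the fingers measure 114 mm over their backs; the gripper's body (76 mm by 85 mm) begins 54 mm behind the grasp point. The pads swing forward as they close: fully open they stand 13 mm farther back than shut.
Start: joints at [1.153, 0.707, -0.028, 1.485, 0.022, 0.951, -0.075], TCP at [0.211, -0.535, 0.231] pointing down, gripper open.
Joint ranges: [-2.71, 2.71], [-0.32, 2.16], [-1.57, 1.52], [0, 2.45], [-1.46, 4.6], [0, 2.02], [-2.83, 2.83]. Speed limits (rad/s): [1.89, 1.89, 2.57, 2.57, 3.01, 3.01, 3.01].

## Interface

Orientations are given as a rotation vector (axis times angle).
In Python, from workcell import arm gives the robot as it stands.
- The arm moves only by the tool carry_out, never from a script. Its argument "motion" is a list of rows, each an object with "dp": the shift along the tool's x, y, z scaled (see below), a list of three; "rotation": the turn, a rotation vector about the tool's x, y, z scaled (see below), a list of three; "hand": the opening, from -1 (shut) to 1 (fully open). In form: [{"dp": [x, y, z], "rotation": [rx, ry, rz], "hand": hand}, ...]. A call has 1 to 10 rows; each row shifts and turns the commanded pose from where the row before left it, along the tool's axes as they then stand; what a row does not reach is not made up. The controller multiplies each number of a shift by 0.06 m and each number of a turn by 90 degrees. A row lasts 1/8 s, in which the tool goes at most 62.5 mm and 10.7 degrees, less where a joint would pass 70% of its speed; a pose out of reach is approached as far as the arm can. A call with a number of a shift or a turn outside -1 to 1 is refused whole. A call with a gripper value outside its range is refused whole. The fingers move at their own pace and stop on an object; "force" is the grip in N (left out, the last holds). Time passes only in rows, so rows that do not move let the fingers close. It gives the time, the measured TCP pose, the force, the opening and the grip force at its end, in the units of the state.
- arm.get_obs(): the state, without advancing time (a new reading comes with each control period).
- arm.snapshot(name): name is "side" or "top" or "wrist"; returns a dict with "img" (400x640x3 uint8, red, green, blue), "depth" (400x640 float32, m along the optical axis (not along the pixel's ray), 0 where there is no reading), "fx", "fy", "cx", "cy" (pixels), "extrinsics" (4x4, takes a point from camera to world coordinates). Camera axes: x right, y up, looking along -z (the intrinsics and any distortion apply to the point x, -y, -z); pixel columns grow to the right and rows downward; lengths in m; the calibration is good to about 2 mm. A picture is of the moment at which its call begins.
- arm.sign_off(): hands the job in; it is judged then, once.
The state is a dict: "time": time; "joint_pos": joint angles; "dq": joint speeds; "joint_efforts": joint torques, N m; "ee_pos": TCP position; "ee_rot": TCP orientation; "wrist_force": force on the tool from outside, world axes, zero at the start; "wrist_torque": the same for the moment, N m; "width": finger opening in m; "gripper_force": force on a finger pad.
Only numpy, scipy, OpenCV 4.12 (cv2) and the standard library are available. Lean on these libraries where they do the work, as an engineer would, in place of code of your own. Each camera call takes 0.05 s, during which the arm holds its last target. There are 200 camera calls.

## Task

Get the dry-block heater ready: pull the vise's sliding jaw back, lift out the drilled insert it holds, and set that one and every other drilled insert lying on the bench upright in the heater, each fully down in a bay of its own. Push the emptied vise's jaw fully shut again, and once all the inserts are in, swing the heater's lid over and press its front down until it snaps home. Leave the undrilled blank block, the jar and the petri dishes where they are.

Things in the scene. Friction and masses are not known exactly. Their poses are not given: they have to be found in the camera images.
- heater: dry-block heater, fixed white box 120 mm (x) x 270 mm (y) x 86 mm high, open on top under its lid; walls 12 mm (front, back) and 14 mm (ends). Origin: centre of its underside; x points from its control panel to the hinge, y along its length to the left
- bay_row (a point): middle of the heater's inner floor, 14 mm above its underside. One row of four bays centred at heater y = -0.09, -0.03, 0.03, 0.09 (x = 0), each 96 mm long in x and 55 mm wide in y, parted by 5 mm dividers whose rounded tops stand 18 mm above the floor. Inserts go in with their length along heater x, either way round, and then end 10 mm below the rim
- lid_hinge (a point): middle of the lid's hinge line on the heater: heater frame x = 0.060, z = 0.086; the line runs along the heater's y. The lid is a plate 122 mm from hinge to free edge and 270 mm wide, 0.3 kg; shut, its outer face lies 11 mm (raised middle: 14.5 mm) above the hinge line
- lid_tab (a point): on the lid, top face of the thumb tab (60 mm wide) in the middle of its free edge: 128 mm from the hinge line and, with the lid shut, 11 mm above it
- lid (a joint): lid angle, rad: 0 shut and latched, grows as it opens, stop at 1.85. Starts open, leaning back just past upright. Hinge lightly stiff and damped: pushed forward past upright the lid sinks by itself and stops at about 0.08 on a spring ball catch in the middle of the front; pressing the tab or front edge down with about 10 to 15 N snaps it past the catch to 0, where it stays
- vise: toe vise, fixed to the bench: base 200 mm (x) x 90 mm (y), 18 mm high. Origin: centre of the underside; x points from the sliding jaw to the fixed jaw. The clamped insert stands on the base, centred at x = 0.030, its length along the vise's y; the fixed jaw behind it has its face at x = 0.053 and is 46 mm high
- vise_jaw (a joint): vise's sliding jaw, m: 0 where it holds an insert, positive when pulled open (along the vise's -x, stop at 0.045), -0.035 fully shut with the vise empty. Slides stiffly (6 N), stays where left. 80 mm wide, top 62 mm above the bench; its toe reaches 6.5 mm over the insert's top edge, so the insert lifts out only with the jaw 0.015 or more open
- jaw_fin (a point): middle of the top edge of the pull fin on the sliding jaw: 10 mm thick (along the vise's x), 44 mm wide (along y), from 62 to 96 mm above the bench; it is at vise x = -0.032 minus the joint value
- insert_a: drilled heater insert: aluminium block 70 x 46 x 36 mm, 0.24 to 0.4 kg, eight round wells in its top. Lifting lug 36 x 10 mm amid the top, from 36 to 62 mm above the underside, its 36 mm along the block's x. Origin: centre of underside; x along the 70 mm, y along the 46 mm, z up. Starts clamped in the vise, with its length along the vise's y
- insert_b: drilled heater insert: aluminium block 70 x 46 x 36 mm, 0.24 to 0.4 kg, eight round wells in its top. Lifting lug 36 x 10 mm amid the top, from 36 to 62 mm above the underside, its 36 mm along the block's x. Origin: centre of underside; x along the 70 mm, y along the 46 mm, z up. Upright on the bench at any yaw; may be absent
- insert_c: drilled heater insert: aluminium block 70 x 46 x 36 mm, 0.24 to 0.4 kg, eight round wells in its top. Lifting lug 36 x 10 mm amid the top, from 36 to 62 mm above the underside, its 36 mm along the block's x. Origin: centre of underside; x along the 70 mm, y along the 46 mm, z up. Upright on the bench at any yaw; may be absent
- insert_d: drilled heater insert: aluminium block 70 x 46 x 36 mm, 0.24 to 0.4 kg, eight round wells in its top. Lifting lug 36 x 10 mm amid the top, from 36 to 62 mm above the underside, its 36 mm along the block's x. Origin: centre of underside; x along the 70 mm, y along the 46 mm, z up. Upright on the bench at any yaw; may be absent
- blank: undrilled blank: the same block 70 x 46 x 36 mm with the same lug, but no wells in its top. Origin: centre of its underside; x along the 70 mm. A bystander
- jar: white powder jar with a screw lid, 66 mm across, 88 mm tall; origin: centre of its underside. A bystander
- petri: stack of petri dishes, 62 mm across, 45 mm tall; origin: centre of its underside. A bystander

How it is judged:
On the way, in this order (a step that is already met when the one before it is completed fails the run):
1. the vise's jaw is pulled back (value of joint vise_jaw above 0.015 m), for 0.1 s.
2. every drilled insert stands in a bay of the heater, lid still open (z of insert_a in the frame of heater between 0.008 and 0.021 m and x of insert_a in the frame of heater between -0.03 and 0.03 m and y of insert_a in the frame of heater between -0.11 and 0.11 m and angle between each of insert_a, insert_b, insert_c, insert_d's own z axis and vertical below 0.12 rad and z of insert_b in the frame of heater between 0.008 and 0.021 m and x of insert_b in the frame of heater between -0.03 and 0.03 m and y of insert_b in the frame of heater between -0.11 and 0.11 m and z of insert_c in the frame of heater between 0.008 and 0.021 m and x of insert_c in the frame of heater between -0.03 and 0.03 m and y of insert_c in the frame of heater between -0.11 and 0.11 m and z of insert_d in the frame of heater between 0.008 and 0.021 m and x of insert_d in the frame of heater between -0.03 and 0.03 m and y of insert_d in the frame of heater between -0.11 and 0.11 m and value of joint lid above 0.2 rad), for 0.2 s.
3. the lid is snapped shut (value of joint lid below 0.02 rad), for 0.2 s.
At the end, for the whole second after the job is handed in: every drilled insert present stands upright on the floor of a heater bay (within 7 mm, 0.12 rad); lid latched (under 0.02 rad); vise jaw shut (joint below -0.028); blank within 60 mm, jar and petri dishes within 50 mm of where they were, all upright (z of insert_a in the frame of heater between 0.008 and 0.021 m and x of insert_a in the frame of heater between -0.03 and 0.03 m and y of insert_a in the frame of heater between -0.11 and 0.11 m and angle between each of insert_a, insert_b, insert_c, insert_d's own z axis and vertical below 0.12 rad and z of insert_b in the frame of heater between 0.008 and 0.021 m and x of insert_b in the frame of heater between -0.03 and 0.03 m and y of insert_b in the frame of heater between -0.11 and 0.11 m and z of insert_c in the frame of heater between 0.008 and 0.021 m and x of insert_c in the frame of heater between -0.03 and 0.03 m and y of insert_c in the frame of heater between -0.11 and 0.11 m and z of insert_d in the frame of heater between 0.008 and 0.021 m and x of insert_d in the frame of heater between -0.03 and 0.03 m and y of insert_d in the frame of heater between -0.11 and 0.11 m and value of joint lid below 0.02 rad and value of joint vise_jaw below -0.028 m and distance of blank from where it was at the start of the episode below 0.06 m and angle between each of blank, jar, petri's own z axis and vertical below 0.2 rad and distance of each of jar, petri from where it was at the start of the episode below 0.05 m); the robot touches nothing.
It fails at once if the undrilled blank is picked up (height (world z) of blank above 0.04 m).
It fails at once if the jar or the petri dishes are knocked over or carried off (angle between any of jar, petri's own z axis and vertical above 0.5 rad or distance of any of jar, petri from where it was at the start of the episode above 0.06 m).
Of insert_b, insert_c, insert_d only 1 to 3 are there at a start; the rules pass over those that are not, and their reading is None.
At some moment in a run one of insert_b, insert_c, insert_d may be knocked a few centimetres aside while the robot is not near it.
Once in a run the grip may slacken for a moment while it holds something.
It also fails if it takes over 210 s, if anything falls off the work surface, if the arm or the gripper's body presses on something with over 40 N, if the wrist force passes 120 N, or if a joint passes its speed limit or range.

## Working session

There is one attempt and no reset: what is moved stays moved. The work goes in short steps, Python scripts to look and compute and a tool call to move; the robot and the scene stay as the last step left them, time stands still between calls to the robot, and variables do not carry over. Pictures are saved under pics/ and viewed, at most 14 in all, crops included, and the job is handed in when it is done.

Besides the shell and the picture viewer there is one more tool, called as name(argument=value, ...), one argument or row to a line, values as JSON. carry_out: Moves the arm, as the interface text tells. Its arguments: {"type":"object","properties":{"motion":{"type":"array","items":{"type":"object","properties":{"dp":{"type":"array","items":{"type":"number","minimum":-1,"maximum":1}},"rotation":{"type":"array","items":{"type":"number","minimum":-1,"maximum":1}},"hand":{"type":"number"}}}},"force":{"type":"number"}},"required":["motion"]}

```bash
ls; mkdir -p pics; cat > h.py <<'E'
import numpy as np, cv2
from scipy.spatial.transform import Rotation as R
from workcell import arm
def snap(n, f=None):
    s=arm.snapshot(n)
    if f: cv2.imwrite('pics/'+f,s['img'][:,:,::-1])
    return s
def cloud(s):
    d=s['depth'];v,u=np.mgrid[:d.shape[0],:d.shape[1]]
    P=np.stack([(u-s['cx'])/s['fx']*d,-(v-s['cy'])/s['fy']*d,-d],-1)
    E=s['extrinsics'];W=P@E[:3,:3].T+E[:3,3];W[d==0]=np.nan
    return W
E
python3 - <<'E'
from h import *
for n in ['top','side']:
    s=snap(n,n+'0.png'); print(n,{k:s[k] for k in s if k not in('img','depth')}); W=cloud(s); print(np.nanmin(W,(0,1)),np.nanmax(W,(0,1)),(s['depth']==0).mean())
o=arm.get_obs(); print(o)
E
```

```text
pics
top {'fx': 469.64065231413866, 'fy': 469.64065231413866, 'cx': 313.81254430091786, 'cy': 202.16530872872332, 'extrinsics': array([[ 2.88370524e-02,  9.94887176e-01, -9.67880786e-02,
         4.20720801e-01],
       [-9.99583627e-01,  2.87982609e-02, -1.79800022e-03,
         2.42126137e-02],
       [ 9.98520979e-04,  9.67996277e-02,  9.95303388e-01,
         1.49393382e+00],
       [ 0.00000000e+00,  0.00000000e+00,  0.00000000e+00,
         1.00000000e+00]])}
[-0.33537128 -0.66459616 -0.83013231] [0.92494515 1.54263812 0.87438024] 0.003875
side {'fx': 483.81393242412634, 'fy': 483.81393242412634, 'cx': 311.41586068414375, 'cy': 206.03451205898293, 'extrinsics': array([[-0.98504292,  0.14527678, -0.09265583,  0.4567305 ],
       [-0.17212935, -0.85419905,  0.49062763,  0.71441281],
       [-0.00786972,  0.49923806,  0.86642913,  1.27406875],
       [ 0.        ,  0.        ,  0.        ,  1.        ]])}
[-0.90991465 -0.71253726 -0.83400504] [0.93409326 0.69605498 1.00648303] 0.00407421875
{'time': 0.1, 'joint_pos': array([ 1.15330999,  0.70704447, -0.02760408,  1.48494174,  0.02199907,
        0.95090715, -0.07550219]), 'dq': array([-0.00046106,  0.00084226,  0.00094462,  0.00079508, -0.00015125,
       -0.00027328, -0.00035602]), 'joint_efforts': array([ 4.09167362e-03, -8.84298348e+01,  1.23735711e+00, -2.36455196e+01,
        1.71207392e-02,  5.02541283e-03, -4.97780820e-05]), 'ee_pos': array([ 0.21093537, -0.53465871,  0.23087467]), 'ee_rot': array([-3.08534867e+00, -5.86614202e-01,  3.51325356e-04]), 'wrist_force': array([ 0.31088422, -0.76845463, -0.34581208]), 'wrist_torque': array([ 0.00103058, -0.02899958, -0.01491628]), 'gripper_force': 0.0, 'width': 0.08536233350893163}
```

View pics/top0.png

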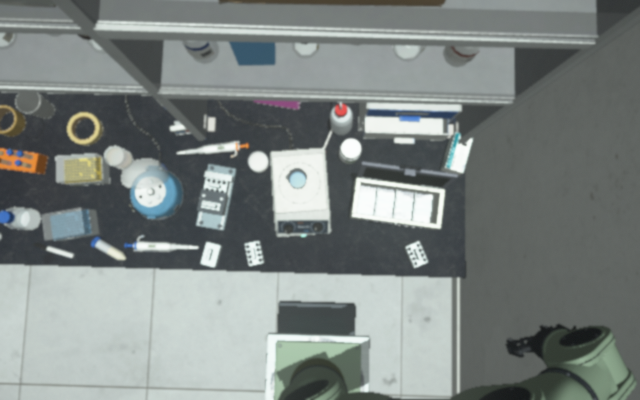

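View pics/side0.png

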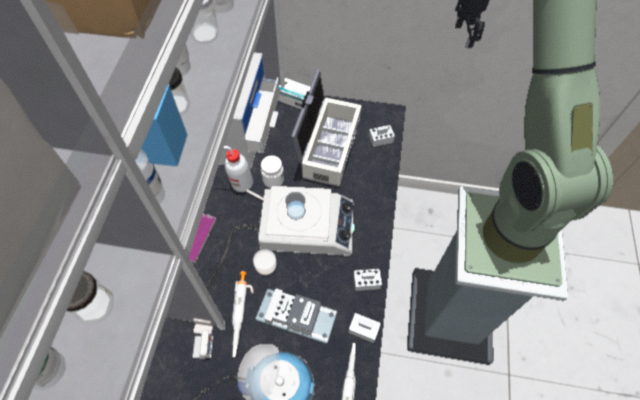

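The top view shows the heater at (398,203) with its lid leaning back, and the vise at (215,195) with insert_a. The drilled inserts are at (253,253) and (417,254), and the blank is at (210,254). Petri is at (258,160), the jar at (350,150), and a hotplate at (300,190). The side view agrees: inserts at (368,278) and (382,134), blank at (365,327).

```bash
cat >> h.py <<'E'
def rect(W,m):
    "min-area rect of world xy points under mask"
    p=W[m][:,:2].astype(np.float32); (c,s,a)=cv2.minAreaRect(p*1000)
    b=cv2.boxPoints((c,s,a))/1000; e=[b[1]-b[0],b[2]-b[1]]; l=max(e,key=np.linalg.norm)
    return np.array(c)/1000, sorted(np.array(s)), np.degrees(np.arctan2(l[1],l[0]))%180
E
python3 - <<'E'
from h import *
np.set_printoptions(precision=4,suppress=True)
s=arm.snapshot('top');W=cloud(s)
def box(u,v,r,zl,zh,n):
    m=np.zeros(W.shape[:2],bool);m[v-r:v+r,u-r:u+r]=1
    m&=(W[...,2]>zl)&(W[...,2]<zh)
    print(n,m.sum(),rect(W,m),'z med',np.median(W[m][:,2]),np.percentile(W[m][:,:2],[0,100],axis=0).ravel())
for n,u,v in [('ins253',253,253),('ins417',417,254),('blank',210,254)]:
    box(u,v,18,.022,.07,n);box(u,v,18,.05,.07,n+' lug')
box(398,203,55,.07,.095,'heater rim')
box(398,203,55,.075,.4,'heater+lid')
box(215,195,36,.012,.12,'vise');box(215,195,36,.08,.12,'fin');box(215,195,36,.04,.12,'visehigh')
box(258,160,14,.03,.06,'petri');box(350,150,14,.06,.1,'jar')
box(300,190,50,.03,.3,'hotplate')
# shelf front edge & bench
for v in range(85,112,4): print(v,W[v,[180,230,350,400,450]][:, [0,2]].ravel())
im=s['img'][:,:,::-1];cv2.imwrite('pics/crop.png',cv2.resize(im[90:280,170:480],None,fx=2.55,fy=2.55,interpolation=cv2.INTER_CUBIC))
print(s['depth'].shape, W[265:275,300])
E
```

```text
ins253 344 (array([0.3987, 0.2094]), [np.float64(46.3868408203125), np.float64(69.51145935058594)], np.float32(14.318766)) z med 0.0356268313429523 [0.3624 0.1792 0.4368 0.2393]
ins253 lug 42 (array([0.3987, 0.2088]), [np.float64(10.29619026184082), np.float64(35.25639724731445)], np.float32(13.135985)) z med 0.060392957856322704 [0.3817 0.203  0.4149 0.2178]
ins417 353 (array([ 0.4102, -0.2934]), [np.float64(46.801292419433594), np.float64(69.59321594238281)], np.float32(24.180042)) z med 0.03546012737475501 [ 0.3706 -0.3278  0.448  -0.2592]
ins417 lug 47 (array([ 0.4099, -0.2937]), [np.float64(10.962017059326172), np.float64(36.161598205566406)], np.float32(23.991411)) z med 0.05901203050208914 [ 0.393  -0.303   0.4263 -0.2838]
blank 357 (array([0.3952, 0.3602]), [np.float64(69.66645812988281), np.float64(82.41344451904297)], np.float32(76.67215)) z med 0.03561960664313624 [0.3528 0.3133 0.4292 0.3992]
blank lug 45 (array([0.3915, 0.3424]), [np.float64(11.018430709838867), np.float64(34.993465423583984)], np.float32(165.56071)) z med 0.06048189211280497 [0.3748 0.334  0.4082 0.3497
[... 1600 characters left out ...]
598 0.7884 0.4579]
93 [0.7588 0.4653 0.7596 0.4729 0.761  0.4916 0.7627 0.496  0.7619 0.5077]
97 [0.755  0.4483 0.7571 0.452  0.762  0.4615 0.7639 0.4655 0.7635 0.4765]
101 [0.7915 0.3008 0.8893 0.0012 0.7583 0.4441 0.7596 0.4504 0.7587 0.4634]
105 [ 0.7823  0.2957  0.8767 -0.0014  0.8883 -0.0018  0.8187  0.2336  0.8214
  0.2377]
109 [ 0.772   0.2945  0.8625  0.0015  0.8748 -0.0015  0.8059  0.2385  0.8109
  0.2353]
(400, 640) [[ 0.3655  0.0648 -0.0044]
 [ 0.3624  0.0647 -0.0043]
 [ 0.3595  0.0644  0.003 ]
 [ 0.3561  0.0646 -0.005 ]
 [ 0.3531  0.0644 -0.002 ]
 [ 0.35    0.0643 -0.0013]
 [ 0.3469  0.0642 -0.0008]
 [ 0.344   0.0639  0.005 ]
 [ 0.3406  0.064  -0.0022]
 [ 0.2927  0.0852 -0.8062]]
```

View pics/crop.png

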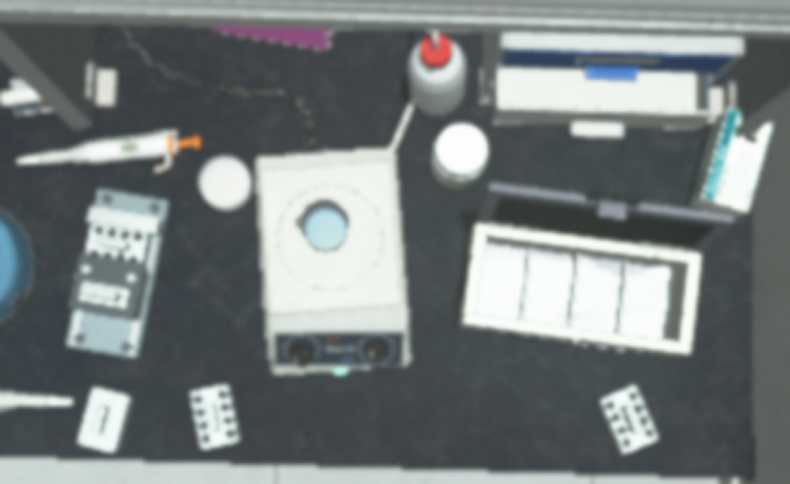

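```bash
python3 - <<'E'
from h import *
np.set_printoptions(precision=4,suppress=True)
s=arm.snapshot('top');W=cloud(s);g=s['img'].min(2);Z=W[...,2]
def cc(m,u0,u1,v0,v1):
    k=np.zeros_like(m);k[v0:v1,u0:u1]=1;m=(m&k).astype(np.uint8)
    n,l,st,_=cv2.connectedComponentsWithStats(m,connectivity=4);return l==1+np.argmax(st[1:,4])
m=cc((g>150)&(Z>.072)&(Z<.1),345,452,170,235);print('heater',m.sum(),rect(W,m),np.median(Z[m]))
m=cc((Z>.010)&(Z<.12),190,240,155,235);print('vise',m.sum(),rect(W,m))
c=rect(W,m)[0]
for lo,hi in [(.01,.03),(.04,.052),(.054,.07),(.075,.12)]:
    k=m&(Z>lo)&(Z<hi);print(lo,k.sum(),rect(W,k),W[k].mean(0))
m=cc((Z>.022)&(Z<.07),195,228,240,270);print('blank',rect(W,m))
m=cc((Z>.1)&(g<150),340,470,155,200);print('lid',m.sum(),np.percentile(W[m],[1,50,99],axis=0))
m=cc((Z>.03)&(Z<.3),268,335,145,240);print('hot',rect(W,m),np.percentile(W[m],[0,100],axis=0))
E
```

```text
heater 1107 (array([ 0.5635, -0.2265]), [np.float64(123.54279327392578), np.float64(270.6435852050781)], np.float32(83.953545)) 0.08452370754481686
vise 1846 (array([0.5723, 0.3382]), [np.float64(90.87527465820312), np.float64(200.0299835205078)], np.float32(171.70285))
0.01 754 (array([0.5723, 0.3382]), [np.float64(90.87527465820312), np.float64(200.0299835205078)], np.float32(171.70285)) [0.5558 0.3327 0.018 ]
0.04 277 (array([0.5813, 0.3373]), [np.float64(86.59980010986328), np.float64(128.01492309570312)], np.float32(171.4482)) [0.6166 0.3286 0.0471]
0.054 618 (array([0.5709, 0.339 ]), [np.float64(81.09649658203125), np.float64(106.97742462158203)], np.float32(170.96848)) [0.5613 0.3386 0.0607]
0.075 89 (array([0.571 , 0.3375]), [np.float64(43.207122802734375), np.float64(71.86661529541016)], np.float32(170.49155)) [0.5636 0.3385 0.0881]
blank (array([0.3911, 0.3429]), [np.float64(46.236351013183594), np.float64(69.93301391601562)], np.float32(168.03728))
lid 1498 [[ 0.6142 -0.3646  0.1019]
 [ 0.6352 -0.2303  0.1755]
 [ 0.6598 -0.102   0.2202]]
hot (array([0.602 , 0.0724]), [np.float64(170.2991180419922), np.float64(285.43756103515625)], np.float32(5.8612075)) [[ 0.4538 -0.026   0.0302]
 [ 0.7415  0.1662  0.1753]]
```

```bash
cat >> h.py <<'E'
H=np.array([.5635,-.2265]); HA=-6.05; V=np.array([.5723,.3382]); VA=-8.3
def fr(c,a,x,y=0):
    a=np.radians(a);return c+np.array([x*np.cos(a)-y*np.sin(a),x*np.sin(a)+y*np.cos(a)])
def state():
    o=arm.get_obs();M=R.from_rotvec(o['ee_rot']).as_matrix()
    print('t',round(o['time'],2),'p',np.round(o['ee_pos'],4),'psi',round(np.degrees(np.arctan2(M[1,0],M[0,0])),2),'tilt',np.round(M[:2,2],4),'w',round(o['width'],4),'gf',round(o['gripper_force'],1),'F',np.round(o['wrist_force'],1),'q7',round(o['joint_pos'][6],2));return o,M
def plan(*wps):
    "wps: (x,y,z,psi): per leg prints total dp units (before its turn) and turn units rz"
    o,M=state();p=o['ee_pos'];psi=np.degrees(np.arctan2(M[1,0],M[0,0]))
    for x,y,z,ps in wps:
        ps=psi if ps is None else ps
        d=np.array([x,y,z])-p;a=np.radians(psi);X=np.array([np.cos(a),np.sin(a)]);Y=np.array([np.sin(a),-np.cos(a)])
        t=(ps-psi+180)%360-180
        print('dp',np.round(np.array([d[:2]@X,d[:2]@Y,-d[2]])/.06,3),'then rz',round(-t/90,3))
        p=np.array([x,y,z]);psi=ps
E
python3 - <<'E'
from h import *
f=fr(V,VA,-.032);print(f)
plan((.42,-.22,.26,None),(.42,.1,.26,81.7),(*f,.2,81.7),(*f,.067,81.7))
E
```

```text
[0.54063517 0.3428194 ]
t 0.2 p [ 0.211  -0.5347  0.231 ] psi 21.53 tilt [-0.0003  0.0006] w 0.0853 gf 0.0 F [0.3 0.5 0.2] q7 -0.08
dp [ 5.166 -3.601 -0.483] then rz -0.0
dp [ 1.957 -4.961 -0.   ] then rz -0.669
dp [4.295 1.405 1.   ] then rz -0.0
dp [0.    0.    2.217] then rz -0.0
```

carry_out(
  motion=[
    {"dp": [0.574, -0.4, -0.054], "rotation": [0, 0, 0], "hand": 1},
    {"dp": [0.574, -0.4, -0.054], "rotation": [0, 0, 0], "hand": 1},
    {"dp": [0.574, -0.4, -0.054], "rotation": [0, 0, 0], "hand": 1},
    {"dp": [0.574, -0.4, -0.054], "rotation": [0, 0, 0], "hand": 1},
    {"dp": [0.574, -0.4, -0.054], "rotation": [0, 0, 0], "hand": 1},
    {"dp": [0.574, -0.4, -0.054], "rotation": [0, 0, 0], "hand": 1},
    {"dp": [0.574, -0.4, -0.054], "rotation": [0, 0, 0], "hand": 1},
    {"dp": [0.574, -0.4, -0.054], "rotation": [0, 0, 0], "hand": 1},
    {"dp": [0.574, -0.4, -0.054], "rotation": [0, 0, 0], "hand": 1},
  ],
)

```text
time: 1.32
ee_pos: [0.4207, -0.2189, 0.2606]
ee_rot: [-3.086, -0.587, -0.0]
wrist_force: [-0.1, 0.4, -0.4]
width: 0.0855
gripper_force: 0.0
```

carry_out(
  motion=[
    {"dp": [0.217, -0.551, 0], "rotation": [0, 0, 0], "hand": 1},
    {"dp": [0.217, -0.551, 0], "rotation": [0, 0, 0], "hand": 1},
    {"dp": [0.217, -0.551, 0], "rotation": [0, 0, 0], "hand": 1},
    {"dp": [0.217, -0.551, 0], "rotation": [0, 0, 0], "hand": 1},
    {"dp": [0.217, -0.551, 0], "rotation": [0, 0, 0], "hand": 1},
    {"dp": [0.217, -0.551, 0], "rotation": [0, 0, 0], "hand": 1},
    {"dp": [0.217, -0.551, 0], "rotation": [0, 0, 0], "hand": 0},
    {"dp": [0.217, -0.551, 0], "rotation": [0, 0, 0], "hand": 0},
    {"dp": [0.217, -0.551, 0], "rotation": [0, 0, 0], "hand": 0},
  ],
)

```text
time: 2.45
ee_pos: [0.4198, 0.1008, 0.2605]
ee_rot: [-3.086, -0.587, -0.0]
wrist_force: [0.3, -0.6, 0.3]
width: 0.0427
gripper_force: 0.0
```

carry_out(
  motion=[
    {"dp": [0, 0, 0], "rotation": [0, 0, -0.1115], "hand": 0},
    {"dp": [0, 0, 0], "rotation": [0, 0, -0.1115], "hand": 0},
    {"dp": [0, 0, 0], "rotation": [0, 0, -0.1115], "hand": 0},
    {"dp": [0, 0, 0], "rotation": [0, 0, -0.1115], "hand": 0},
    {"dp": [0, 0, 0], "rotation": [0, 0, -0.1115], "hand": 0},
    {"dp": [0, 0, 0], "rotation": [0, 0, -0.1115], "hand": 0},
  ],
)

```text
time: 3.2
ee_pos: [0.4199, 0.0996, 0.2605]
ee_rot: [-2.37, -2.062, 0.0]
wrist_force: [-0.3, 0.3, 0.3]
width: 0.0424
gripper_force: 0.0
```

carry_out(
  motion=[
    {"dp": [0.6135, 0.2, 0.143], "rotation": [0, 0, 0], "hand": 0},
    {"dp": [0.6135, 0.2, 0.143], "rotation": [0, 0, 0], "hand": 0},
    {"dp": [0.6135, 0.2, 0.143], "rotation": [0, 0, 0], "hand": 0},
    {"dp": [0.6135, 0.2, 0.143], "rotation": [0, 0, 0], "hand": 0},
    {"dp": [0.6135, 0.2, 0.143], "rotation": [0, 0, 0], "hand": 0},
    {"dp": [0.6135, 0.2, 0.143], "rotation": [0, 0, 0], "hand": 0},
    {"dp": [0.6135, 0.2, 0.143], "rotation": [0, 0, 0], "hand": 0},
    {"dp": [0, 0, 0], "rotation": [0, 0, 0], "hand": 0},
    {"dp": [0, 0, 0], "rotation": [0, 0, 0], "hand": 0},
  ],
)

```text
time: 4.32
ee_pos: [0.5399, 0.342, 0.2004]
ee_rot: [2.376, 2.055, -0.001]
wrist_force: [0.0, -0.5, -0.4]
width: 0.0425
gripper_force: 0.0
```

```bash
python3 - <<'E'
from h import *
f=fr(V,VA,-.032)
plan((*f,.13,81.7),(*f,.067,81.7))
s=snap('wrist','w1.png');E=s['extrinsics'];print(np.round(E,3),s['fx'])
E
```

```text
t 4.33 p [0.5399 0.342  0.2004] psi 81.73 tilt [-0.0002 -0.0005] w 0.0425 gf 0.0 F [ 0.  -0.5 -0.4] q7 -0.9
dp [0.015 0.009 1.173] then rz 0.0
dp [0.   0.   1.05] then rz -0.0
[[ 0.989  0.138  0.043  0.55 ]
 [-0.145  0.945  0.292  0.417]
 [-0.    -0.295  0.955  0.343]
 [ 0.     0.     0.     1.   ]] 339.4235201805986
```

View pics/w1.png

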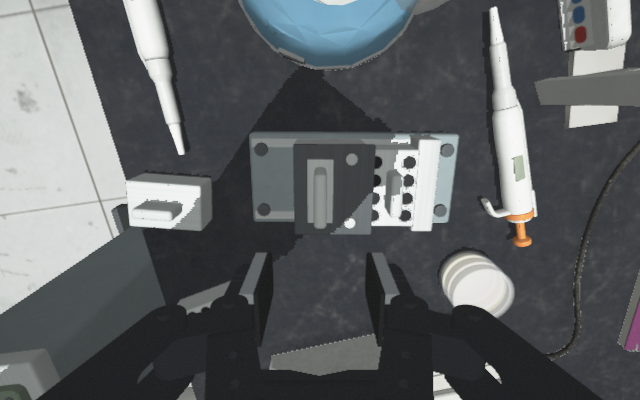

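The wrist view has the fin at (319,195), centred between the fingers at (262,265) and (377,265). Insert_a's lug is at (394,190).

carry_out(
  motion=[
    {"dp": [0.015, 0.009, 0.5], "rotation": [0, 0, 0], "hand": 0},
    {"dp": [0, 0, 0.6], "rotation": [0, 0, 0], "hand": 0},
    {"dp": [0, 0, 0.6], "rotation": [0, 0, 0], "hand": 0},
    {"dp": [0, 0, 0.523], "rotation": [0, 0, 0], "hand": 0},
    {"dp": [0, 0, 0], "rotation": [0, 0, 0], "hand": 0},
    {"dp": [0, 0, 0], "rotation": [0, 0, 0], "hand": -1},
    {"dp": [0, 0, 0], "rotation": [0, 0, 0], "hand": -1},
    {"dp": [0, 0, 0], "rotation": [0, 0, 0], "hand": -1},
    {"dp": [0, 0, 0], "rotation": [0, 0, 0], "hand": -1},
  ],
  force=60,
)

```text
time: 5.5
ee_pos: [0.5413, 0.3436, 0.0688]
ee_rot: [2.376, 2.055, 0.003]
wrist_force: [-1.5, -1.1, 9.5]
width: 0.0092
gripper_force: 58.9
```

carry_out(
  motion=[
    {"dp": [0, -0.13, 0], "rotation": [0, 0, 0], "hand": -1},
    {"dp": [0, -0.13, 0], "rotation": [0, 0, 0], "hand": -1},
    {"dp": [0, -0.13, 0], "rotation": [0, 0, 0], "hand": -1},
    {"dp": [0, -0.13, 0], "rotation": [0, 0, 0], "hand": -1},
    {"dp": [0, -0.13, 0], "rotation": [0, 0, 0], "hand": -1},
    {"dp": [0, 0, 0], "rotation": [0, 0, 0], "hand": -1},
    {"dp": [0, 0, 0], "rotation": [0, 0, 0], "hand": -1},
    {"dp": [0, 0, 0], "rotation": [0, 0, 0], "hand": -1},
  ],
)

```text
time: 6.5
ee_pos: [0.5027, 0.3494, 0.0688]
ee_rot: [2.376, 2.055, 0.004]
wrist_force: [-2.0, -0.3, 11.0]
width: 0.0092
gripper_force: 60.2
```

```bash
python3 - <<'E'
from h import *
f=fr(V,VA,.030);print(f)
plan((.495,.346,.2,None),(*f,.2,81.7),(*f,.057,81.7))
E
```

```text
[0.60198577 0.33386931]
t 6.5 p [0.5027 0.3494 0.0688] psi 81.72 tilt [0.0019 0.0016] w 0.0092 gf 60.2 F [-2.  -0.3 11. ] q7 -1.0
dp [-0.075 -0.119 -2.186] then rz -0.0
dp [ 0.057  1.794 -0.   ] then rz 0.0
dp [0.    0.    2.383] then rz -0.0
```

carry_out(
  motion=[
    {"dp": [0, 0, 0], "rotation": [0, 0, 0], "hand": -0.2},
    {"dp": [0, 0, 0], "rotation": [0, 0, 0], "hand": -0.2},
    {"dp": [0, 0, -0.7], "rotation": [0, 0, 0], "hand": -0.2},
    {"dp": [0, 0, -0.7], "rotation": [0, 0, 0], "hand": -0.2},
    {"dp": [0, 0, -0.2], "rotation": [0, 0, 0], "hand": -0.2},
    {"dp": [-0.006, 0.565, 0], "rotation": [0, 0, 0], "hand": -0.2},
    {"dp": [-0.006, 0.565, 0], "rotation": [0, 0, 0], "hand": -0.2},
    {"dp": [-0.006, 0.545, 0], "rotation": [0, 0, 0], "hand": -0.2},
    {"dp": [0, 0, 0], "rotation": [0, 0, 0], "hand": -0.2},
    {"dp": [0, 0, 0], "rotation": [0, 0, 0], "hand": -0.2},
  ],
)

```text
time: 7.75
ee_pos: [0.6008, 0.3337, 0.1626]
ee_rot: [-2.375, -2.056, 0.001]
wrist_force: [0.2, -0.3, -0.4]
width: 0.0341
gripper_force: 0.0
```

```bash
python3 - <<'E'
from h import *
f=fr(V,VA,.030)
plan((*f,.059,81.7))
s=snap('wrist','w2.png');W=cloud(s);Z=W[...,2]
D=W[...,:2]-f
for lo,hi in [(.066,.09)]:
    m=(Z>lo)&(Z<hi)&(np.hypot(D[...,0],D[...,1])<.027);print(m.sum(),rect(W,m),np.median(Z[m]))
s=arm.snapshot('top');T=cloud(s)
D=T[...,:2]-fr(V,VA,-.071);m=(T[...,2]>.08)&(T[...,2]<.105)&(np.hypot(D[...,0],D[...,1])<.03);print('fin',m.sum(),rect(T,m) if m.sum()>5 else '')
E
```

```text
t 7.75 p [0.6008 0.3337 0.1626] psi 81.76 tilt [-0.0011 -0.    ] w 0.0341 gf 0.0 F [ 0.2 -0.3 -0.4] q7 -0.83
dp [0.006 0.02  1.726] then rz 0.001
707 (array([0.60131934, 0.33360056]), [np.float64(9.901591300964355), np.float64(35.61133575439453)], np.float32(81.76036)) 0.08000077001294545
fin 0
```

View pics/w2.png

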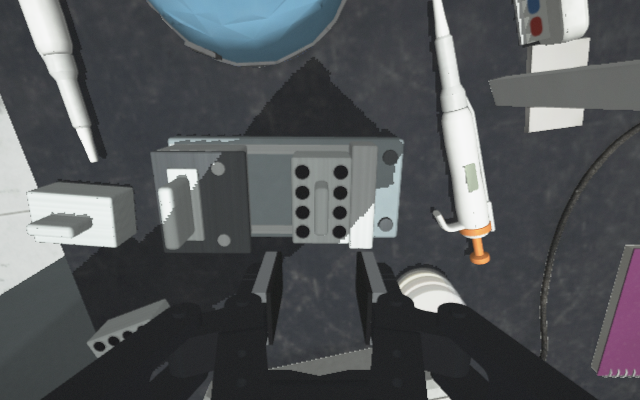

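The jaw is open and insert_a stands free at (320,195), with its lug centred between the fingers.

carry_out(
  motion=[
    {"dp": [0, 0.008, 0.5], "rotation": [0, 0, 0], "hand": -0.2},
    {"dp": [0, 0, 0.5], "rotation": [0, 0, 0], "hand": -0.2},
    {"dp": [0, 0, 0.45], "rotation": [0, 0, 0], "hand": -0.2},
    {"dp": [0, 0, 0.276], "rotation": [0, 0, 0], "hand": -0.2},
    {"dp": [0, 0, 0], "rotation": [0, 0, 0], "hand": -1},
    {"dp": [0, 0, 0], "rotation": [0, 0, 0], "hand": -1},
    {"dp": [0, 0, 0], "rotation": [0, 0, 0], "hand": -1},
    {"dp": [0, 0, 0], "rotation": [0, 0, 0], "hand": -1},
  ],
  force=90,
)

```text
time: 8.85
ee_pos: [0.6021, 0.3335, 0.0601]
ee_rot: [2.376, 2.056, 0.001]
wrist_force: [-0.8, -0.7, 1.9]
width: 0.008
gripper_force: 89.3
```

carry_out(
  motion=[
    {"dp": [0, 0, -0.2], "rotation": [0, 0, 0], "hand": -1},
    {"dp": [0, 0, -0.4], "rotation": [0, 0, 0], "hand": -1},
    {"dp": [0, 0, -0.6], "rotation": [0, 0, 0], "hand": -1},
    {"dp": [0, 0, -0.6], "rotation": [0, 0, 0], "hand": -1},
    {"dp": [0, 0, -0.6], "rotation": [0, 0, 0], "hand": -1},
    {"dp": [0, 0, -0.6], "rotation": [0, 0, 0], "hand": -1},
    {"dp": [0, 0, -0.4], "rotation": [0, 0, 0], "hand": -1},
    {"dp": [0, 0, -0.1], "rotation": [0, 0, 0], "hand": -1},
    {"dp": [0, 0, 0], "rotation": [0, 0, 0], "hand": -1},
  ],
)

```text
time: 9.98
ee_pos: [0.6017, 0.3333, 0.2692]
ee_rot: [-2.375, -2.056, 0.001]
wrist_force: [-0.9, -0.7, -3.4]
width: 0.0083
gripper_force: 92.3
```

```bash
python3 - <<'E'
from h import *
f=fr(H,HA,-.006,.09);print(f)
plan((.47,.1,.27,HA),(*f,.27,HA),(*f,.06,HA))
E
```

```text
[ 0.56701909 -0.1363689 ]
t 9.97 p [0.6017 0.3333 0.2692] psi 81.75 tilt [-0.0004 -0.0001] w 0.0083 gf 92.3 F [-0.9 -0.7 -3.4] q7 -0.8
dp [-4.163 -1.614 -0.013] then rz 0.976
dp [ 2.023  3.747 -0.   ] then rz -0.0
dp [0.  0.  3.5] then rz -0.0
```

carry_out(
  motion=[
    {"dp": [-0.3, -0.12, 0], "rotation": [0, 0, 0], "hand": -1},
    {"dp": [-0.5, -0.2, 0], "rotation": [0, 0, 0], "hand": -1},
    {"dp": [-0.5, -0.2, 0], "rotation": [0, 0, 0], "hand": -1},
    {"dp": [-0.5, -0.2, 0], "rotation": [0, 0, 0], "hand": -1},
    {"dp": [-0.5, -0.2, 0], "rotation": [0, 0, 0], "hand": -1},
    {"dp": [-0.5, -0.2, 0], "rotation": [0, 0, 0], "hand": -1},
    {"dp": [-0.5, -0.2, 0], "rotation": [0, 0, 0], "hand": -1},
    {"dp": [-0.5, -0.2, 0], "rotation": [0, 0, 0], "hand": -1},
    {"dp": [-0.35, -0.1, 0], "rotation": [0, 0, 0], "hand": -1},
  ],
)

```text
time: 11.1
ee_pos: [0.4688, 0.0996, 0.2689]
ee_rot: [-2.376, -2.055, 0.002]
wrist_force: [-0.1, 0.6, -2.8]
width: 0.0079
gripper_force: 92.2
```

carry_out(
  motion=[
    {"dp": [0, 0, 0], "rotation": [0, 0, 0.05], "hand": -1},
    {"dp": [0, 0, 0], "rotation": [0, 0, 0.11], "hand": -1},
    {"dp": [0, 0, 0], "rotation": [0, 0, 0.11], "hand": -1},
    {"dp": [0, 0, 0], "rotation": [0, 0, 0.11], "hand": -1},
    {"dp": [0, 0, 0], "rotation": [0, 0, 0.11], "hand": -1},
    {"dp": [0, 0, 0], "rotation": [0, 0, 0.11], "hand": -1},
    {"dp": [0, 0, 0], "rotation": [0, 0, 0.11], "hand": -1},
    {"dp": [0, 0, 0], "rotation": [0, 0, 0.11], "hand": -1},
    {"dp": [0, 0, 0], "rotation": [0, 0, 0.106], "hand": -1},
    {"dp": [0, 0, 0], "rotation": [0, 0, 0.05], "hand": -1},
  ],
)

```text
time: 12.35
ee_pos: [0.4694, 0.1008, 0.2687]
ee_rot: [3.136, -0.174, -0.002]
wrist_force: [-0.0, -1.3, -2.7]
width: 0.0075
gripper_force: 92.2
```

carry_out(
  motion=[
    {"dp": [0.15, 0.25, 0], "rotation": [0, 0, 0], "hand": -1},
    {"dp": [0.25, 0.5, 0], "rotation": [0, 0, 0], "hand": -1},
    {"dp": [0.27, 0.5, 0], "rotation": [0, 0, 0], "hand": -1},
    {"dp": [0.27, 0.5, 0], "rotation": [0, 0, 0], "hand": -1},
    {"dp": [0.27, 0.5, 0], "rotation": [0, 0, 0], "hand": -1},
    {"dp": [0.27, 0.5, 0], "rotation": [0, 0, 0], "hand": -1},
    {"dp": [0.27, 0.5, 0], "rotation": [0, 0, 0], "hand": -1},
    {"dp": [0.27, 0.5, 0], "rotation": [0, 0, 0], "hand": -1},
    {"dp": [0, 0, 0], "rotation": [0, 0, 0], "hand": -1},
    {"dp": [0, 0, 0], "rotation": [0, 0, 0], "hand": -1},
  ],
)

```text
time: 13.6
ee_pos: [0.5661, -0.1352, 0.2687]
ee_rot: [-3.137, 0.167, 0.002]
wrist_force: [-0.3, 1.7, -2.8]
width: 0.0077
gripper_force: 92.2
```

```bash
cat >> h.py <<'E'
def heaterfit():
    s=arm.snapshot('wrist');W=cloud(s);Z=W[...,2]
    D=W[...,:2]-H;a=np.radians(HA);X=np.array([np.cos(a),np.sin(a)]);Y=np.array([-X[1],X[0]])
    hx,hy=D@X,D@Y
    m=(Z>.08)&(Z<.091)&(np.abs(hx)<.075)&(np.abs(hy)<.15)
    d=m&(Z<.04)
    for n,k,q in [('front in',m&(hx<-.03)&(np.abs(hy)<.1),hx),('left end',m&(np.abs(hx)<.04)&(hy>.1),hy),('right end',m&(np.abs(hx)<.04)&(hy<-.1),hy)]:
        if k.sum()>20: print(n,k.sum(),np.round(np.percentile(q[k],[3,97]),4),'z',np.round(np.median(Z[k]),4))
    k=(Z>.024)&(Z<.036)&(np.abs(hx)<.03)&(np.abs(hy)<.115);h,_=np.histogram(hy[k],np.arange(-.12,.1201,.005));print('div hist',h)
    return s,W,hx,hy
E
python3 - <<'E'
from h import *
f=fr(H,HA,-.006,.09)
plan((*f,.27,HA),(*f,.058,HA))
s,W,hx,hy=heaterfit();cv2.imwrite('pics/w3.png',s['img'][:,:,::-1])
E
```

```text
t 13.6 p [ 0.5661 -0.1352  0.2687] psi -6.09 tilt [-0.0014  0.0007] w 0.0077 gf 92.2 F [-0.3  1.7 -2.8] q7 -1.39
dp [ 0.017  0.018 -0.022] then rz -0.0
dp [0.    0.    3.533] then rz -0.0
front in 1674 [-0.0592 -0.0487] z 0.0861
left end 720 [0.1203 0.1336] z 0.0862
right end 1378 [-0.1344 -0.1213] z 0.086
div hist [  0   0   0   0   0   0   0   0   0   0   0 109 248   0   0   0   0   0
   0   0   0   0   0 129 178   0   0   0   0   0   0   0   0   0   0 117
  96   0   0   0   0   0   0   0   0   0   0   0]
```

View pics/w3.png

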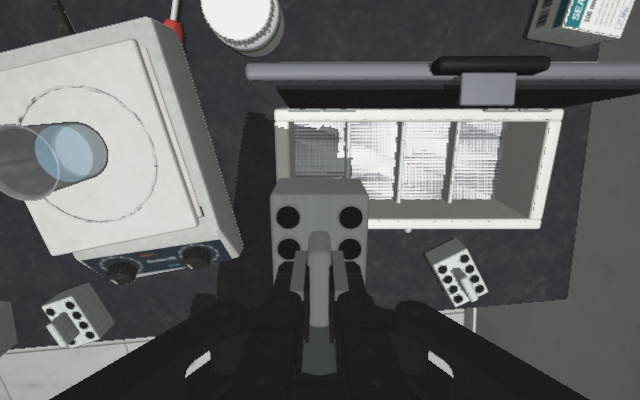

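Insert_a is held straight at (320,240), and the heater fit agrees with the given sizes to within 1 mm. The empty bay is directly ahead, at (320,150).

carry_out(
  motion=[
    {"dp": [0.017, 0.018, 0.3], "rotation": [0, 0, 0], "hand": -1},
    {"dp": [0, 0, 0.6], "rotation": [0, 0, 0], "hand": -1},
    {"dp": [0, 0, 0.6], "rotation": [0, 0, 0], "hand": -1},
    {"dp": [0, 0, 0.6], "rotation": [0, 0, 0], "hand": -1},
    {"dp": [0, 0, 0.5], "rotation": [0, 0, 0], "hand": -1},
    {"dp": [0, 0, 0.4], "rotation": [0, 0, 0], "hand": -1},
    {"dp": [0, 0, 0.3], "rotation": [0, 0, 0], "hand": -1},
    {"dp": [0, 0, 0.15], "rotation": [0, 0, 0], "hand": -1},
    {"dp": [0, 0, 0.08], "rotation": [0, 0, 0], "hand": -1},
    {"dp": [0, 0, 0], "rotation": [0, 0, 0], "hand": -1},
  ],
)

```text
time: 14.9
ee_pos: [0.5676, -0.1368, 0.0579]
ee_rot: [-3.137, 0.167, -0.001]
wrist_force: [0.3, 0.3, -3.5]
width: 0.008
gripper_force: 92.2
```

carry_out(
  motion=[
    {"dp": [0, 0, 0.03], "rotation": [0, 0, 0], "hand": -1},
    {"dp": [0, 0, 0], "rotation": [0, 0, 0], "hand": -0.5},
    {"dp": [0, 0, 0], "rotation": [0, 0, 0], "hand": -0.5},
    {"dp": [0, 0, 0], "rotation": [0, 0, 0], "hand": -0.5},
    {"dp": [0, 0, -0.4], "rotation": [0, 0, 0], "hand": -0.5},
    {"dp": [0, 0, -0.7], "rotation": [0, 0, 0], "hand": -0.5},
    {"dp": [0, 0, -0.7], "rotation": [0, 0, 0], "hand": -0.5},
    {"dp": [0, 0, -0.7], "rotation": [0, 0, 0], "hand": -0.3},
    {"dp": [0, 0, -0.5], "rotation": [0, 0, 0], "hand": -0.3},
    {"dp": [0, 0, 0], "rotation": [0, 0, 0], "hand": -0.3},
  ],
)

```text
time: 16.15
ee_pos: [0.5681, -0.1371, 0.2378]
ee_rot: [3.137, -0.167, 0.005]
wrist_force: [-0.3, -0.5, 0.7]
width: 0.03
gripper_force: 0.0
```

```bash
cat >> h.py <<'E'
def loose():
    s=arm.snapshot('top');W=cloud(s);Z=W[...,2]
    m=((Z>.024)&(Z<.07)&(W[...,0]<.47)&(W[...,0]>.33)&(W[...,1]>-.4)&(W[...,1]<.45)).astype(np.uint8)
    n,l,st,_=cv2.connectedComponentsWithStats(m,connectivity=4);out=[]
    for i in range(1,n):
        if st[i,4]>150:
            k=l==i;g=s['img'][k].min(1);c,sz,a=rect(W,k)
            k2=k&(Z>.05);print('obj',np.round(c,4),np.round(sz,1),round(float(a),1),'lug',[np.round(v,4) for v in rect(W,k2)] if k2.sum()>8 else '','dark px',(g<110).sum());out.append((c,a))
    return out
def inbay():
    s,W,hx,hy=heaterfit();Z=W[...,2]
    for y in (-.09,-.03,.03,.09):
        k=(abs(hy-y)<.026)&(abs(hx)<.045);a=k&(Z>.046)&(Z<.056);b=k&(Z>.07)&(Z<.082)
        if a.sum()>30: print('bay',y,'top z',np.median(Z[a]).round(4),np.percentile(hx[a],[2,98]).round(4),np.percentile(hy[a],[2,98]).round(4),'lug z',np.median(Z[b]).round(4) if b.sum() else None)
    return s
E
python3 - <<'E'
from h import *
inbay();state()
o=loose()
E
```

```text
front in 2798 [-0.0594 -0.0486] z 0.0861
left end 1405 [0.1202 0.1336] z 0.0863
right end 1673 [-0.1342 -0.1212] z 0.086
div hist [  0   0   0   0   0   0   0   0   0   0   0 132 297   0   0   0   0   0
   0   0   0   0   0 147 218   0   0   0   0   0   0   0   0   0   0 165
 132   2   5   5   5   7   5   6   6   6   2   0]
bay 0.09 top z 0.0507 [-0.0401  0.0272] [0.0681 0.1122] lug z 0.0761
t 16.2 p [ 0.5676 -0.1368  0.2363] psi -6.09 tilt [ 0.0011 -0.    ] w 0.03 gf 0.0 F [-0.6  0.5 -0.8] q7 -1.38
obj [0.4624 0.0621] [ 15.4 158. ] 90.7 lug [array([0.4655, 0.0757]), array([  9.2877, 116.495 ]), np.float32(91.0813)] dark px 71
obj [0.3988 0.2095] [46.3 69.6] 13.2 lug [array([0.3984, 0.2093]), array([10.0389, 35.2122]), np.float32(15.1321)] dark px 0
obj [0.3911 0.343 ] [47.1 70. ] 168.1 lug [array([0.3914, 0.3427]), array([10.5096, 34.6454]), np.float32(163.5116)] dark px 0
obj [ 0.4095 -0.2935] [46.3 69.9] 24.3 lug [array([ 0.4094, -0.2937]), array([10.4902, 35.5741]), np.float32(25.4701)] dark px 1
```

```bash
python3 - <<'E'
from h import *
plan((.4095,-.2936,.2,24.3))
E
```

```text
t 16.25 p [ 0.5673 -0.1368  0.2355] psi -6.1 tilt [-0.0003  0.0002] w 0.0299 gf 0.0 F [-0.2 -1.1 -1. ] q7 -1.38
dp [-2.337  2.878  0.592] then rz -0.338
```

carry_out(
  motion=[
    {"dp": [-0.28, 0.34, 0.07], "rotation": [0, 0, 0], "hand": -0.2},
    {"dp": [-0.34, 0.42, 0.09], "rotation": [0, 0, 0], "hand": -0.2},
    {"dp": [-0.34, 0.42, 0.09], "rotation": [0, 0, 0], "hand": -0.2},
    {"dp": [-0.34, 0.42, 0.09], "rotation": [0, 0, 0], "hand": -0.2},
    {"dp": [-0.34, 0.42, 0.08], "rotation": [0, 0, 0], "hand": -0.2},
    {"dp": [-0.34, 0.42, 0.09], "rotation": [0, 0, 0], "hand": -0.2},
    {"dp": [-0.357, 0.438, 0.08], "rotation": [0, 0, 0], "hand": -0.2},
  ],
)

```text
time: 17.12
ee_pos: [0.4086, -0.294, 0.1993]
ee_rot: [-3.136, 0.167, 0.002]
wrist_force: [-0.0, -0.5, -0.1]
width: 0.0339
gripper_force: 0.0
```

carry_out(
  motion=[
    {"dp": [0, 0, 0], "rotation": [0, 0, -0.09], "hand": -0.2},
    {"dp": [0, 0, 0], "rotation": [0, 0, -0.09], "hand": -0.2},
    {"dp": [0, 0, 0], "rotation": [0, 0, -0.09], "hand": -0.2},
    {"dp": [0, 0, 0], "rotation": [0, 0, -0.068], "hand": -0.2},
    {"dp": [0, 0, 0], "rotation": [0, 0, 0], "hand": -0.2},
    {"dp": [0, 0, 0], "rotation": [0, 0, 0], "hand": -0.2},
  ],
)

```text
time: 17.88
ee_pos: [0.4095, -0.2935, 0.2]
ee_rot: [-3.071, -0.658, 0.001]
wrist_force: [-0.8, 0.5, 0.4]
width: 0.0341
gripper_force: 0.0
```

```bash
cat >> h.py <<'E'
def lug(c,zl=.048,zh=.072,r=.027):
    s=arm.snapshot('wrist');W=cloud(s);Z=W[...,2];D=W[...,:2]-np.array(c)
    m=(Z>zl)&(Z<zh)&(np.hypot(D[...,0],D[...,1])<r);n,l,st,_=cv2.connectedComponentsWithStats(m.astype(np.uint8));k=l==1+np.argmax(st[1:,4])
    q=rect(W,k);print('lug',k.sum(),q,np.median(Z[k]));return s,q
E
python3 - <<'E'
from h import *
s,q=lug((.4095,-.2936));cv2.imwrite('pics/w4.png',s['img'][:,:,::-1])
plan((*q[0],.2,q[2]),(*q[0],.041,q[2]))
E
```

```text
lug 494 (array([ 0.4100235 , -0.29501657]), [np.float64(9.642394065856934), np.float64(35.0326042175293)], np.float32(24.13551)) 0.06193812287979539
t 17.93 p [ 0.4096 -0.2935  0.2001] psi 24.2 tilt [-0.0005  0.0004] w 0.0341 gf 0.0 F [-0.3 -0.8 -0. ] q7 -0.64
dp [-0.003  0.026  0.002] then rz 0.001
dp [0.   0.   2.65] then rz -0.0
```

carry_out(
  motion=[
    {"dp": [0, 0.026, 0.4], "rotation": [0, 0, 0], "hand": -0.2},
    {"dp": [0, 0, 0.6], "rotation": [0, 0, 0], "hand": -0.2},
    {"dp": [0, 0, 0.6], "rotation": [0, 0, 0], "hand": -0.2},
    {"dp": [0, 0, 0.6], "rotation": [0, 0, 0], "hand": -0.2},
    {"dp": [0, 0, 0.3], "rotation": [0, 0, 0], "hand": -0.2},
    {"dp": [0, 0, 0.15], "rotation": [0, 0, 0], "hand": -0.2},
    {"dp": [0, 0, 0], "rotation": [0, 0, 0], "hand": -1},
    {"dp": [0, 0, 0], "rotation": [0, 0, 0], "hand": -1},
    {"dp": [0, 0, 0], "rotation": [0, 0, 0], "hand": -1},
    {"dp": [0, 0, 0], "rotation": [0, 0, 0], "hand": -1},
  ],
)

```text
time: 19.18
ee_pos: [0.4105, -0.2953, 0.0419]
ee_rot: [3.071, 0.661, 0.001]
wrist_force: [0.5, -1.0, 5.7]
width: 0.0081
gripper_force: 89.4
```

carry_out(
  motion=[
    {"dp": [0, 0, -0.2], "rotation": [0, 0, 0], "hand": -1},
    {"dp": [0, 0, -0.5], "rotation": [0, 0, 0], "hand": -1},
    {"dp": [0, 0, -0.6], "rotation": [0, 0, 0], "hand": -1},
    {"dp": [0, 0, -0.6], "rotation": [0, 0, 0], "hand": -1},
    {"dp": [0, 0, -0.6], "rotation": [0, 0, 0], "hand": -1},
    {"dp": [0, 0, -0.6], "rotation": [0, 0, 0], "hand": -1},
    {"dp": [0, 0, -0.4], "rotation": [0, 0, 0], "hand": -1},
    {"dp": [0, 0, 0], "rotation": [0, 0, 0], "hand": -1},
  ],
)

```text
time: 20.18
ee_pos: [0.4105, -0.2952, 0.2531]
ee_rot: [3.069, 0.661, 0.003]
wrist_force: [-0.4, -0.0, -2.7]
width: 0.008
gripper_force: 88.4
```

```bash
python3 - <<'E'
from h import *
f=fr(H,HA,-.006,-.03)
plan((*f,.25,HA),(*f,.057,HA))
E
```

```text
t 20.18 p [ 0.4105 -0.2952  0.2531] psi 24.31 tilt [ 0.0022 -0.0014] w 0.008 gf 88.4 F [-0.4 -0.  -2.7] q7 -0.63
dp [2.457 0.387 0.052] then rz 0.337
dp [0.    0.    3.217] then rz -0.0
```

carry_out(
  motion=[
    {"dp": [0.25, 0.04, 0], "rotation": [0, 0, 0], "hand": -1},
    {"dp": [0.45, 0.07, 0], "rotation": [0, 0, 0], "hand": -1},
    {"dp": [0.5, 0.08, 0], "rotation": [0, 0, 0], "hand": -1},
    {"dp": [0.5, 0.08, 0], "rotation": [0, 0, 0], "hand": -1},
    {"dp": [0.5, 0.08, 0.05], "rotation": [0, 0, 0], "hand": -1},
    {"dp": [0.257, 0.037, 0], "rotation": [0, 0, 0], "hand": -1},
  ],
)

```text
time: 20.92
ee_pos: [0.5558, -0.2537, 0.2466]
ee_rot: [-3.069, -0.664, 0.002]
wrist_force: [0.3, -0.5, -2.9]
width: 0.0077
gripper_force: 88.2
```

carry_out(
  motion=[
    {"dp": [0, 0, 0], "rotation": [0, 0, 0.06], "hand": -1},
    {"dp": [0, 0, 0], "rotation": [0, 0, 0.1], "hand": -1},
    {"dp": [0, 0, 0], "rotation": [0, 0, 0.1], "hand": -1},
    {"dp": [0, 0, 0], "rotation": [0, 0, 0.077], "hand": -1},
    {"dp": [0, 0, 0], "rotation": [0, 0, 0], "hand": -1},
    {"dp": [0, 0, 0], "rotation": [0, 0, 0], "hand": -1},
  ],
)

```text
time: 21.68
ee_pos: [0.5544, -0.2551, 0.2478]
ee_rot: [-3.137, 0.159, 0.001]
wrist_force: [0.6, -0.2, -2.8]
width: 0.0082
gripper_force: 88.3
```

```bash
python3 - <<'E'
from h import *
f=fr(H,HA,-.006,-.03)
plan((*f,.25,HA),(*f,.057,HA))
s,W,hx,hy=heaterfit();cv2.imwrite('pics/w5.png',s['img'][:,:,::-1])
o=loose()
E
```

```text
t 21.68 p [ 0.5544 -0.2551  0.2478] psi -5.82 tilt [-0.0008  0.0005] w 0.0082 gf 88.3 F [ 0.6 -0.2 -2.8] q7 -1.22
dp [ 0.001  0.01  -0.036] then rz 0.003
dp [0.    0.    3.217] then rz -0.0
front in 1415 [-0.0595 -0.0486] z 0.0862
left end 1462 [0.1198 0.1327] z 0.0862
right end 1381 [-0.1346 -0.1217] z 0.0862
div hist [  0   0   0   0   0   0   0   0   0   0   0 114  89   0   0   0   0   0
   0   0   0   0   0 147  57   0   0   0   0   0   0   0   0   0   0 276
  66 159   7   5   6   5   6   6   5   4   2   0]
obj [0.4638 0.0623] [ 15.2 158.3] 91.8 lug [array([0.4652, 0.0772]), array([  9.1014, 119.4701]), np.float32(90.5345)] dark px 65
obj [0.3987 0.2095] [47.1 69.6] 14.0 lug [array([0.3987, 0.2086]), array([10.1979, 35.3028]), np.float32(15.4488)] dark px 0
obj [0.3908 0.3429] [46.2 70.3] 167.1 lug [array([0.3913, 0.3427]), array([11.0635, 35.2783]), np.float32(163.049)] dark px 0
```

View pics/w5.png

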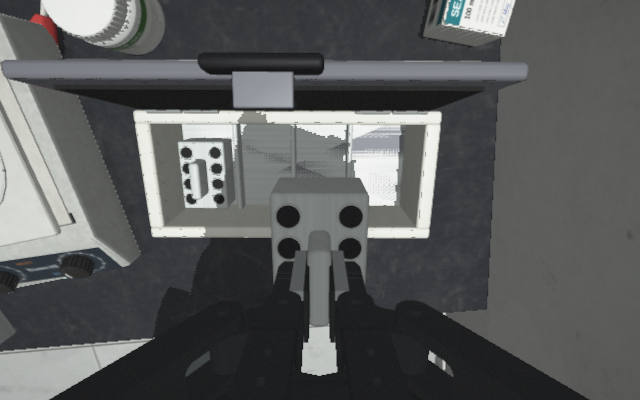

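Insert_a stands in its bay at (203,175). The held insert at (320,240) lines up with the third bay at (320,150).

carry_out(
  motion=[
    {"dp": [0.001, 0.01, 0.3], "rotation": [0, 0, 0.003], "hand": -1},
    {"dp": [0, 0, 0.6], "rotation": [0, 0, 0], "hand": -1},
    {"dp": [0, 0, 0.6], "rotation": [0, 0, 0], "hand": -1},
    {"dp": [0, 0, 0.5], "rotation": [0, 0, 0], "hand": -1},
    {"dp": [0, 0, 0.4], "rotation": [0, 0, 0], "hand": -1},
    {"dp": [0, 0, 0.4], "rotation": [0, 0, 0], "hand": -1},
    {"dp": [0, 0, 0.25], "rotation": [0, 0, 0], "hand": -1},
    {"dp": [0, 0, 0.12], "rotation": [0, 0, 0], "hand": -1},
    {"dp": [0, 0, 0], "rotation": [0, 0, 0], "hand": -1},
    {"dp": [0, 0, 0], "rotation": [0, 0, 0], "hand": -1},
  ],
)

```text
time: 23.02
ee_pos: [0.5545, -0.2563, 0.059]
ee_rot: [3.137, -0.172, 0.001]
wrist_force: [0.0, 0.1, -2.7]
width: 0.0076
gripper_force: 88.3
```

carry_out(
  motion=[
    {"dp": [0, 0, 0], "rotation": [0, 0, 0], "hand": -0.5},
    {"dp": [0, 0, 0], "rotation": [0, 0, 0], "hand": -0.5},
    {"dp": [0, 0, 0], "rotation": [0, 0, 0], "hand": -0.5},
    {"dp": [0, 0, -0.4], "rotation": [0, 0, 0], "hand": -0.5},
    {"dp": [0, 0, -0.7], "rotation": [0, 0, 0], "hand": -0.5},
    {"dp": [0, 0, -0.7], "rotation": [0, 0, 0], "hand": -0.5},
    {"dp": [0, 0, -0.7], "rotation": [0, 0, 0], "hand": -0.3},
    {"dp": [0, 0, -0.7], "rotation": [0, 0, 0], "hand": -0.3},
    {"dp": [0, 0, 0], "rotation": [0, 0, 0], "hand": -0.3},
    {"dp": [0, 0, 0], "rotation": [0, 0, 0], "hand": -0.3},
  ],
)

```text
time: 24.28
ee_pos: [0.554, -0.256, 0.2497]
ee_rot: [-3.136, 0.172, 0.001]
wrist_force: [-0.0, -0.2, 0.5]
width: 0.0299
gripper_force: 0.0
```

```bash
python3 - <<'E'
from h import *
inbay()
o=loose()
c,a=min(o,key=lambda t:np.hypot(*(t[0]-[.3987,.2095])))
print(c,a)
plan((.43,0,.25,180+a),(*c,.2,180+a))
E
```

```text
front in 2612 [-0.0594 -0.0486] z 0.0862
left end 1458 [0.1199 0.1327] z 0.0862
right end 1359 [-0.1345 -0.1217] z 0.0862
div hist [  0   0   0   0   0   0   0   0   0   0   0 159 123   3   5   4   5   5
   4   5   5   5   2 201  80   0   0   0   0   0   0   0   0   0   0 273
  64 165   8   7   8   8   7   7   5   6   1   0]
bay -0.03 top z 0.0507 [-0.0398  0.0274] [-0.0521 -0.008 ] lug z 0.076
bay 0.09 top z 0.0507 [-0.0404  0.0271] [0.0672 0.1117] lug z 0.076
obj [0.4632 0.0623] [ 15.2 158.4] 91.3 lug [array([0.4654, 0.0757]), array([  9.312 , 116.4766]), np.float32(91.069)] dark px 68
obj [0.3988 0.2093] [46.6 69.6] 14.0 lug [array([0.3986, 0.2091]), array([ 9.4906, 35.2142]), np.float32(13.3129)] dark px 0
obj [0.391 0.343] [47.4 70.1] 167.6 lug [array([0.3913, 0.3432]), array([11.2029, 35.2285]), np.float32(166.7945)] dark px 0
[0.3987926  0.20930669] 14.046386
t 24.38 p [ 0.5539 -0.256   0.2492] psi -6.28 tilt [-0.0015  0.0007] w 0.0299 gf 0.0 F [-0.3 -0.1  0. ] q7 -1.23
dp [-2.519 -4.015 -0.013] then rz 1.774
dp [-0.342  3.51   0.833] then rz -0.0
```

carry_out(
  motion=[
    {"dp": [-0.28, -0.446, 0], "rotation": [0, 0, 0], "hand": -0.2},
    {"dp": [-0.28, -0.446, 0], "rotation": [0, 0, 0], "hand": -0.2},
    {"dp": [-0.28, -0.446, 0], "rotation": [0, 0, 0], "hand": -0.2},
    {"dp": [-0.28, -0.446, 0], "rotation": [0, 0, 0], "hand": -0.2},
    {"dp": [-0.28, -0.446, 0], "rotation": [0, 0, 0], "hand": -0.2},
    {"dp": [-0.28, -0.446, 0], "rotation": [0, 0, 0], "hand": -0.2},
    {"dp": [-0.28, -0.446, 0], "rotation": [0, 0, 0], "hand": -0.2},
    {"dp": [-0.28, -0.446, 0], "rotation": [0, 0, 0], "hand": -0.2},
    {"dp": [-0.28, -0.446, 0], "rotation": [0, 0, 0], "hand": -0.2},
  ],
)

```text
time: 25.5
ee_pos: [0.4295, 0.0006, 0.2498]
ee_rot: [3.137, -0.172, -0.002]
wrist_force: [0.8, 0.2, -0.6]
width: 0.0344
gripper_force: 0.0
```

carry_out(
  motion=[
    {"dp": [0, 0, 0], "rotation": [0, 0, -0.075], "hand": -0.2},
    {"dp": [0, 0, 0], "rotation": [0, 0, -0.075], "hand": -0.2},
    {"dp": [0, 0, 0], "rotation": [0, 0, -0.075], "hand": -0.2},
    {"dp": [0, 0, 0], "rotation": [0, 0, 0], "hand": -0.2},
  ],
)

```text
time: 26.0
ee_pos: [0.43, -0.0003, 0.2499]
ee_rot: [-3.118, -0.381, 0.001]
wrist_force: [-0.9, -0.7, -0.4]
width: 0.0341
gripper_force: 0.0
```

```bash
python3 - <<'E'
from h import *
plan((.3988,.2093,.2,14))
E
```

```text
t 26.0 p [ 4.300e-01 -3.000e-04  2.499e-01] psi 13.93 tilt [-0.0009  0.0002] w 0.0341 gf 0.0 F [-0.9 -0.7 -0.4] q7 -1.37
dp [ 0.335 -3.517  0.831] then rz -0.001
```

carry_out(
  motion=[
    {"dp": [0.04, -0.44, 0.1], "rotation": [0, 0, 0], "hand": -0.2},
    {"dp": [0.04, -0.44, 0.1], "rotation": [0, 0, 0], "hand": -0.2},
    {"dp": [0.04, -0.44, 0.1], "rotation": [0, 0, 0], "hand": -0.2},
    {"dp": [0.04, -0.44, 0.1], "rotation": [0, 0, 0], "hand": -0.2},
    {"dp": [0.04, -0.44, 0.1], "rotation": [0, 0, 0], "hand": -0.2},
    {"dp": [0.04, -0.44, 0.1], "rotation": [0, 0, 0], "hand": -0.2},
    {"dp": [0.05, -0.44, 0.1], "rotation": [0, 0, 0], "hand": -0.2},
    {"dp": [0.045, -0.437, 0.13], "rotation": [0, 0, 0], "hand": -0.2},
    {"dp": [0, 0, 0], "rotation": [0, 0, 0], "hand": -0.2},
    {"dp": [0, 0, 0], "rotation": [0, 0, 0], "hand": -0.2},
  ],
)

```text
time: 27.25
ee_pos: [0.3988, 0.2089, 0.2004]
ee_rot: [3.118, 0.379, -0.0]
wrist_force: [0.7, -0.3, 0.4]
width: 0.0341
gripper_force: 0.0
```

```bash
python3 - <<'E'
from h import *
s,q=lug((.3988,.2093))
plan((*q[0],.2,q[2]),(*q[0],.041,q[2]))
E
```

```text
lug 495 (array([0.39848657, 0.20869815]), [np.float64(9.673771858215332), np.float64(35.317108154296875)], np.float32(13.860464)) 0.061905894858499955
t 27.3 p [0.3989 0.2087 0.2005] psi 13.85 tilt [-0.     -0.0003] w 0.0339 gf 0.0 F [-0.8 -0.6  0.8] q7 -1.81
dp [-0.008 -0.001  0.009] then rz -0.0
dp [0.   0.   2.65] then rz -0.0
```

carry_out(
  motion=[
    {"dp": [0, 0, 0.4], "rotation": [0, 0, 0], "hand": -0.2},
    {"dp": [0, 0, 0.6], "rotation": [0, 0, 0], "hand": -0.2},
    {"dp": [0, 0, 0.6], "rotation": [0, 0, 0], "hand": -0.2},
    {"dp": [0, 0, 0.6], "rotation": [0, 0, 0], "hand": -0.2},
    {"dp": [0, 0, 0.3], "rotation": [0, 0, 0], "hand": -0.2},
    {"dp": [0, 0, 0.15], "rotation": [0, 0, 0], "hand": -0.2},
    {"dp": [0, 0, 0], "rotation": [0, 0, 0], "hand": -1},
    {"dp": [0, 0, 0], "rotation": [0, 0, 0], "hand": -1},
    {"dp": [0, 0, 0], "rotation": [0, 0, 0], "hand": -1},
    {"dp": [0, 0, 0], "rotation": [0, 0, 0], "hand": -1},
  ],
)

```text
time: 28.55
ee_pos: [0.399, 0.2095, 0.0418]
ee_rot: [-3.118, -0.382, -0.001]
wrist_force: [-0.6, -0.6, 2.8]
width: 0.0078
gripper_force: 89.2
```

carry_out(
  motion=[
    {"dp": [0, 0, -0.2], "rotation": [0, 0, 0], "hand": -1},
    {"dp": [0, 0, -0.5], "rotation": [0, 0, 0], "hand": -1},
    {"dp": [0, 0, -0.6], "rotation": [0, 0, 0], "hand": -1},
    {"dp": [0, 0, -0.6], "rotation": [0, 0, 0], "hand": -1},
    {"dp": [0, 0, -0.6], "rotation": [0, 0, 0], "hand": -1},
    {"dp": [0, 0, -0.6], "rotation": [0, 0, 0], "hand": -1},
    {"dp": [0, 0, -0.5], "rotation": [0, 0, 0], "hand": -1},
    {"dp": [0, 0, 0], "rotation": [0, 0, 0], "hand": -1},
  ],
)

```text
time: 29.55
ee_pos: [0.399, 0.2096, 0.2596]
ee_rot: [-3.117, -0.382, -0.005]
wrist_force: [-0.6, -0.1, -4.0]
width: 0.0081
gripper_force: 88.5
```

```bash
python3 - <<'E'
from h import *
f=fr(H,HA,-.006,.03)
plan((.44,0,.26,HA),(*f,.26,HA))
E
```

```text
t 29.55 p [0.399  0.2096 0.2596] psi 13.97 tilt [0.0028 0.002 ] w 0.0081 gf 88.5 F [-0.6 -0.1 -4. ] q7 -1.81
dp [-0.181  3.554 -0.007] then rz 0.222
dp [ 2.345  3.037 -0.   ] then rz -0.0
```

carry_out(
  motion=[
    {"dp": [-0.02, 0.25, 0], "rotation": [0, 0, 0], "hand": -1},
    {"dp": [-0.02, 0.45, 0], "rotation": [0, 0, 0], "hand": -1},
    {"dp": [-0.02, 0.45, 0], "rotation": [0, 0, 0], "hand": -1},
    {"dp": [-0.02, 0.45, 0], "rotation": [0, 0, 0], "hand": -1},
    {"dp": [-0.02, 0.45, 0], "rotation": [0, 0, 0], "hand": -1},
    {"dp": [-0.02, 0.45, 0], "rotation": [0, 0, 0], "hand": -1},
    {"dp": [-0.02, 0.45, 0], "rotation": [0, 0, 0], "hand": -1},
    {"dp": [-0.02, 0.4, 0], "rotation": [0, 0, 0], "hand": -1},
    {"dp": [-0.02, 0.2, 0], "rotation": [0, 0, 0], "hand": -1},
  ],
)

```text
time: 30.68
ee_pos: [0.4392, -0.0016, 0.2568]
ee_rot: [3.118, 0.379, -0.002]
wrist_force: [0.4, -0.2, -2.5]
width: 0.0077
gripper_force: 88.4
```

carry_out(
  motion=[
    {"dp": [0, 0, 0], "rotation": [0, 0, 0.06], "hand": -1},
    {"dp": [0, 0, 0], "rotation": [0, 0, 0.1], "hand": -1},
    {"dp": [0, 0, 0], "rotation": [0, 0, 0.062], "hand": -1},
    {"dp": [0, 0, 0], "rotation": [0, 0, 0], "hand": -1},
  ],
)

```text
time: 31.18
ee_pos: [0.4394, 0.0003, 0.2571]
ee_rot: [3.137, -0.163, -0.001]
wrist_force: [0.1, 0.3, -2.5]
width: 0.008
gripper_force: 88.5
```

carry_out(
  motion=[
    {"dp": [0.2, 0.26, 0], "rotation": [0, 0, 0], "hand": -1},
    {"dp": [0.35, 0.45, 0], "rotation": [0, 0, 0], "hand": -1},
    {"dp": [0.35, 0.45, 0], "rotation": [0, 0, 0], "hand": -1},
    {"dp": [0.35, 0.45, 0], "rotation": [0, 0, 0], "hand": -1},
    {"dp": [0.35, 0.45, 0], "rotation": [0, 0, 0], "hand": -1},
    {"dp": [0.35, 0.45, 0], "rotation": [0, 0, 0], "hand": -1},
    {"dp": [0.25, 0.35, 0], "rotation": [0, 0, 0], "hand": -1},
    {"dp": [0.145, 0.177, 0], "rotation": [0, 0, 0], "hand": -1},
    {"dp": [0, 0, 0], "rotation": [0, 0, 0], "hand": -1},
    {"dp": [0, 0, 0], "rotation": [0, 0, 0], "hand": -1},
  ],
)

```text
time: 32.42
ee_pos: [0.5603, -0.1952, 0.2573]
ee_rot: [-3.137, 0.162, 0.001]
wrist_force: [-0.3, 0.7, -3.1]
width: 0.0076
gripper_force: 88.4
```

```bash
python3 - <<'E'
from h import *
f=fr(H,HA,-.006,.03)
plan((*f,.25,HA),(*f,.058,HA))
s=inbay();cv2.imwrite('pics/w6.png',s['img'][:,:,::-1])
E
```

```text
t 32.42 p [ 0.5603 -0.1952  0.2573] psi -5.92 tilt [-0.0005  0.0007] w 0.0076 gf 88.4 F [-0.3  0.7 -3.1] q7 -1.3
dp [0.008 0.014 0.121] then rz 0.001
dp [0.  0.  3.2] then rz -0.0
front in 1262 [-0.059  -0.0486] z 0.0861
left end 1303 [0.1201 0.133 ] z 0.0863
right end 1389 [-0.1344 -0.1215] z 0.0861
div hist [  0   0   0   0   0   0   0   0   0   0   0 133 166   2   9   9   8   6
   5   6   6   5  48 111  96   0   0   0   0   0   0   0   0   0   0 144
  63  46   5   5   4   5   4   5   5   4   2   0]
bay -0.03 top z 0.0507 [-0.0397  0.0273] [-0.0519 -0.0078] lug z 0.0761
bay 0.09 top z 0.0507 [-0.0399  0.0274] [0.0679 0.1121] lug z 0.0761
```

View pics/w6.png

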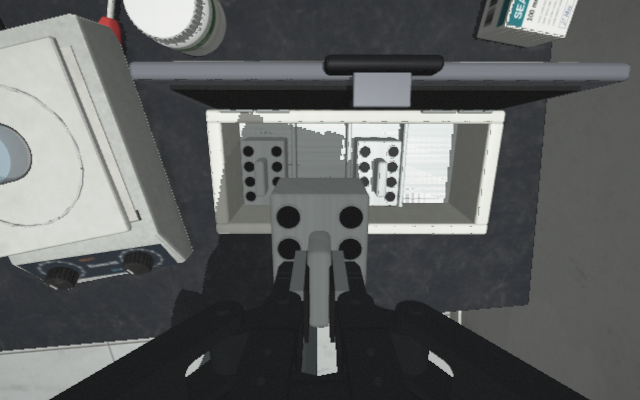

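Two inserts stand in their bays at (263,168) and (380,168). The held one at (320,240) lines up with the bay between them.

carry_out(
  motion=[
    {"dp": [0.008, 0.014, 0.3], "rotation": [0, 0, 0], "hand": -1},
    {"dp": [0, 0, 0.6], "rotation": [0, 0, 0], "hand": -1},
    {"dp": [0, 0, 0.6], "rotation": [0, 0, 0], "hand": -1},
    {"dp": [0, 0, 0.55], "rotation": [0, 0, 0], "hand": -1},
    {"dp": [0, 0, 0.45], "rotation": [0, 0, 0], "hand": -1},
    {"dp": [0, 0, 0.4], "rotation": [0, 0, 0], "hand": -1},
    {"dp": [0, 0, 0.25], "rotation": [0, 0, 0], "hand": -1},
    {"dp": [0, 0, 0.16], "rotation": [0, 0, 0], "hand": -1},
    {"dp": [0, 0, 0.03], "rotation": [0, 0, 0], "hand": -1},
    {"dp": [0, 0, 0], "rotation": [0, 0, 0], "hand": -1},
  ],
)

```text
time: 33.72
ee_pos: [0.5612, -0.1968, 0.0576]
ee_rot: [3.137, -0.165, 0.001]
wrist_force: [0.1, -0.3, -3.4]
width: 0.0079
gripper_force: 88.5
```

carry_out(
  motion=[
    {"dp": [0, 0, 0], "rotation": [0, 0, 0], "hand": -0.5},
    {"dp": [0, 0, 0], "rotation": [0, 0, 0], "hand": -0.5},
    {"dp": [0, 0, 0], "rotation": [0, 0, 0], "hand": -0.5},
    {"dp": [0, 0, -0.4], "rotation": [0, 0, 0], "hand": -0.5},
    {"dp": [0, 0, -0.7], "rotation": [0, 0, 0], "hand": -0.5},
    {"dp": [0, 0, -0.7], "rotation": [0, 0, 0], "hand": -0.5},
    {"dp": [0, 0, -0.7], "rotation": [0, 0, 0], "hand": -0.3},
    {"dp": [0, 0, -0.7], "rotation": [0, 0, 0], "hand": -0.3},
    {"dp": [0, 0, 0], "rotation": [0, 0, 0], "hand": -0.3},
    {"dp": [0, 0, 0], "rotation": [0, 0, 0], "hand": -0.3},
  ],
)

```text
time: 34.98
ee_pos: [0.5608, -0.1966, 0.2485]
ee_rot: [-3.137, 0.165, 0.001]
wrist_force: [-0.7, -0.0, -1.2]
width: 0.0297
gripper_force: 0.0
```

```bash
python3 - <<'E'
from h import *
inbay();loose()
s=arm.snapshot('side');cv2.imwrite('pics/side2.png',s['img'][:,:,::-1])
f=fr(V,VA,-.09)
plan((.43,0,.26,81.7),(*f,.2,81.7))
E
```

```text
front in 2630 [-0.0593 -0.0486] z 0.0861
left end 1375 [0.1201 0.133 ] z 0.0863
right end 1458 [-0.1343 -0.1214] z 0.0861
div hist [  0   0   0   0   0   0   0   0   0   0   0 143 160   2   4   5   4   5
   5   5   5   6  65 155 128   2   7   8   9   9   7   8  10   8   3 197
  84  59   5   6   4   6   5   5   7   5   2   0]
bay -0.03 top z 0.0507 [-0.04    0.0271] [-0.0518 -0.0074] lug z 0.076
bay 0.03 top z 0.0507 [-0.04    0.0271] [0.0077 0.0519] lug z 0.0761
bay 0.09 top z 0.0507 [-0.04    0.0271] [0.0676 0.1119] lug z 0.076
obj [0.4635 0.0622] [ 15.2 158.2] 91.5 lug [array([0.4655, 0.0742]), array([  9.1135, 113.5767]), np.float32(90.9774)] dark px 66
obj [0.3911 0.3431] [46.5 69.9] 167.7 lug [array([0.3914, 0.3433]), array([10.8678, 34.8243]), np.float32(167.5985)] dark px 0
t 35.12 p [ 0.5607 -0.1966  0.2481] psi -6.01 tilt [-0.0015  0.0005] w 0.0298 gf 0.0 F [-0.5  0.3 -0.2] q7 -1.29
dp [-2.509 -3.031 -0.198] then rz -0.975
dp [5.92  0.033 1.   ] then rz -0.0
```

View pics/side2.png

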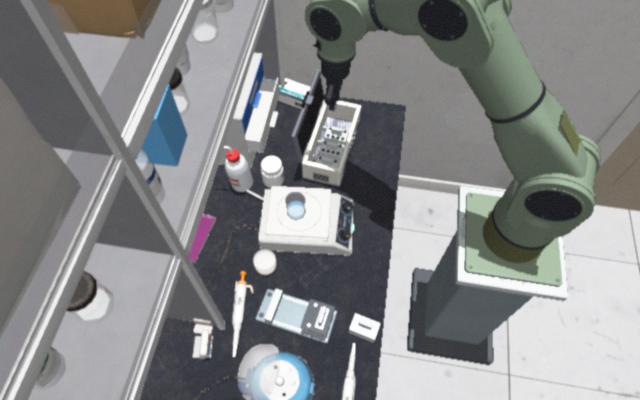

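All three drilled inserts are in the heater at (333,140). The vise at (297,315) is empty, and the blank is untouched at (365,327). Next I'll locate the lid's upper edge and the free space behind it.

```bash
python3 - <<'E'
from h import *
np.set_printoptions(precision=4,suppress=True)
a=np.radians(HA);X=np.array([np.cos(a),np.sin(a)]);Y=np.array([-X[1],X[0]])
for n in ('wrist','top','side'):
    s=arm.snapshot(n);W=cloud(s);D=W[...,:2]-H;hx,hy,Z=D@X,D@Y,W[...,2]
    for lab,lo,hi in [('mid',-.025,.025),('off',.06,.11)]:
        k=(hy>lo)&(hy<hi)&(hx>.03)&(hx<.16)&(Z>.1)&(Z<.26)
        print(n,lab,k.sum())
        for z0 in np.arange(.1,.25,.015):
            q=k&(Z>=z0)&(Z<z0+.015)
            if q.sum()>3: print('  z',round(z0,3),q.sum(),np.percentile(hx[q],[2,50,98]))
    k=(abs(hy)<.09)&(hx>.09)&(hx<.25)&(Z>.02)&(Z<.3)
    if n!='wrist':
        for x0 in np.arange(.09,.25,.015):
            q=k&(hx>=x0)&(hx<x0+.015); print('behind',round(x0,3),q.sum(),np.percentile(Z[q],98) if q.sum() else '')
plan((*fr(H,HA,.09,0),.3,HA+90))
E
```

```text
wrist mid 5586
  z 0.1 50 [0.0601 0.0611 0.062 ]
  z 0.115 60 [0.062  0.0629 0.0638]
  z 0.13 62 [0.0645 0.0653 0.0661]
  z 0.145 68 [0.0668 0.0675 0.0686]
  z 0.16 94 [0.0688 0.07   0.0705]
  z 0.175 109 [0.0711 0.0721 0.0731]
  z 0.19 345 [0.0731 0.0761 0.0786]
  z 0.205 4207 [0.0635 0.0785 0.0894]
  z 0.22 591 [0.0827 0.0853 0.088 ]
wrist off 4369
  z 0.1 151 [0.0601 0.0611 0.062 ]
  z 0.115 169 [0.062  0.0629 0.0638]
  z 0.13 210 [0.0645 0.0653 0.0661]
  z 0.145 228 [0.0668 0.0675 0.0688]
  z 0.16 309 [0.0688 0.07   0.0705]
  z 0.175 391 [0.0711 0.0721 0.0731]
  z 0.19 1262 [0.0731 0.0766 0.0874]
  z 0.205 1649 [0.0782 0.0824 0.0867]
top mid 0
top off 274
  z 0.1 27 [0.0598 0.0612 0.0632]
  z 0.115 28 [0.062  0.064  0.0655]
  z 0.13 28 [0.0636 0.0661 0.068 ]
  z 0.145 26 [0.0664 0.0679 0.0693]
  z 0.16 30 [0.0684 0.0702 0.0723]
  z 0.175 37 [0.0709 0.0729 0.0766]
  z 0.19 76 [0.0734 0.0784 0.0875]
  z 0.205 22 [0.0762 0.0805 0.0851]
behind 0.09 0 
behind 0.105 0 
behind 0.12 0 
behind 0.135 0 
behind 0.15 0 
behind 0.165 6 0.10529793080833602
behind 0.18 269 0.1580335125479309
be
[... 532 characters left out ...]
2 [0.0635 0.0655 0.068 ]
  z 0.13 22 [0.066  0.0677 0.0697]
  z 0.145 26 [0.0678 0.0697 0.0724]
  z 0.16 30 [0.0696 0.072  0.0742]
  z 0.175 32 [0.0722 0.0741 0.0795]
  z 0.19 60 [0.0742 0.0794 0.0884]
  z 0.205 24 [0.0795 0.0836 0.0881]
behind 0.09 7 0.21895911574627552
behind 0.105 0 
behind 0.12 0 
behind 0.135 0 
behind 0.15 0 
behind 0.165 2 0.10453892857080892
behind 0.18 176 0.15779064500757867
behind 0.195 197 0.1599839443022817
behind 0.21 83 0.18190656632024227
behind 0.225 434 0.24069045043061557
behind 0.24 404 0.24410195699084608
t 35.27 p [ 0.5608 -0.1967  0.2486] psi -6.01 tilt [-0.0008  0.0003] w 0.0298 gf 0.0 F [-0.  -0.6  0.6] q7 -1.29
dp [ 1.596  0.491 -0.857] then rz -1.0
```

carry_out(
  motion=[
    {"dp": [0, 0, -0.6], "rotation": [0, 0, 0], "hand": 1},
    {"dp": [0, 0, -0.6], "rotation": [0, 0, 0], "hand": 1},
    {"dp": [0, 0, 0], "rotation": [0, 0, -0.1], "hand": 1},
    {"dp": [0, 0, 0], "rotation": [0, 0, -0.11], "hand": 1},
    {"dp": [0, 0, 0], "rotation": [0, 0, -0.11], "hand": 1},
    {"dp": [0, 0, 0], "rotation": [0, 0, -0.11], "hand": 1},
    {"dp": [0, 0, 0], "rotation": [0, 0, -0.11], "hand": 1},
    {"dp": [0, 0, 0], "rotation": [0, 0, -0.11], "hand": 1},
    {"dp": [0, 0, 0], "rotation": [0, 0, -0.11], "hand": 1},
    {"dp": [0, 0, 0], "rotation": [0, 0, -0.11], "hand": 1},
  ],
)

```text
time: 36.52
ee_pos: [0.5609, -0.1968, 0.3208]
ee_rot: [-2.531, -1.86, 0.0]
wrist_force: [0.0, -0.0, -0.2]
width: 0.0857
gripper_force: 0.0
```

```bash
python3 - <<'E'
from h import *
plan((*fr(H,HA,.082,0),.32,HA+90));print(arm.get_obs()['joint_pos'].round(2))
E
```

```text
t 36.52 p [ 0.5609 -0.1968  0.3208] psi 72.61 tilt [-0.0004  0.0002] w 0.0857 gf 0.0 F [ 0.  -0.  -0.2] q7 -0.14
dp [-0.191  1.529  0.013] then rz -0.126
[ 0.39  0.66 -0.22  1.24  0.14  1.25 -0.14]
```

carry_out(
  motion=[
    {"dp": [-0.05, 0.38, 0], "rotation": [0, 0, 0], "hand": 1},
    {"dp": [-0.05, 0.38, 0], "rotation": [0, 0, 0], "hand": 1},
    {"dp": [-0.05, 0.38, 0], "rotation": [0, 0, 0], "hand": 1},
    {"dp": [-0.041, 0.39, 0], "rotation": [0, 0, 0], "hand": 1},
    {"dp": [0, 0, 0], "rotation": [0, 0, -0.063], "hand": 1},
    {"dp": [0, 0, 0], "rotation": [0, 0, -0.063], "hand": 1},
    {"dp": [0, 0, 0], "rotation": [0, 0, 0], "hand": 1},
    {"dp": [0, 0, 0], "rotation": [0, 0, 0], "hand": 1},
  ],
)

```text
time: 37.52
ee_pos: [0.6449, -0.2356, 0.3209]
ee_rot: [-2.344, -2.092, 0.0]
wrist_force: [-0.6, 0.1, -0.2]
width: 0.0854
gripper_force: 0.0
```

```bash
python3 - <<'E'
from h import *
plan((*fr(H,HA,.082,0),.185,HA+90))
snap('wrist','w7.png')
E
```

```text
t 37.52 p [ 0.6449 -0.2356  0.3209] psi 83.5 tilt [-0.0002  0.0001] w 0.0854 gf 0.0 F [-0.6  0.1 -0.2] q7 0.09
dp [7.000e-03 1.000e-03 2.266e+00] then rz -0.005
```

View pics/w7.png

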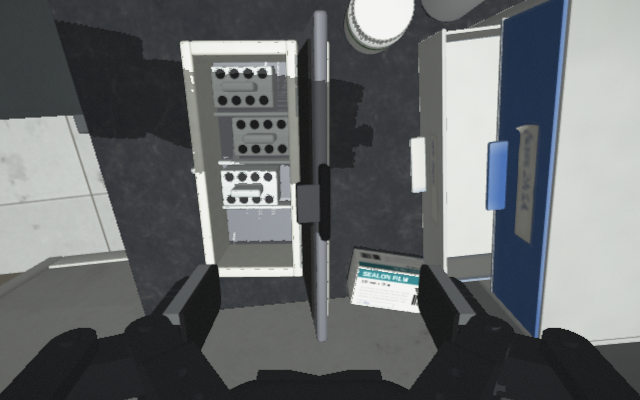

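The lid edge and bar (320,200) sit between the open fingers at (205,300) and (440,300). The three inserts are at (243,88), (262,137) and (250,187); the middle one seems a few mm further toward the hinge, so I'll check it before shutting the lid.

carry_out(
  motion=[
    {"dp": [0, 0, 0.5], "rotation": [0, 0, 0], "hand": 1},
    {"dp": [0, 0, 0.5], "rotation": [0, 0, 0], "hand": 1},
    {"dp": [0, 0, 0.5], "rotation": [0, 0, 0], "hand": 1},
    {"dp": [0, 0, 0.45], "rotation": [0, 0, 0], "hand": 1},
    {"dp": [0, 0, 0.3], "rotation": [0, 0, 0], "hand": 1},
    {"dp": [0, 0, 0], "rotation": [0, 0, 0], "hand": 1},
  ],
)

```text
time: 38.33
ee_pos: [0.6445, -0.2355, 0.1852]
ee_rot: [-2.341, -2.092, 0.002]
wrist_force: [0.6, 1.1, 0.5]
width: 0.0855
gripper_force: 0.0
```

```bash
python3 - <<'E'
from h import *
s=inbay();state()
E
```

```text
front in 4657 [-0.0596 -0.0485] z 0.086
left end 3157 [0.1197 0.1328] z 0.0863
right end 1189 [-0.1346 -0.1218] z 0.086
div hist [  0   0   0   0   0   0   0   0   0   0   0 155  27   4  11  11  10  12
  12  11  14  12 222 250 212   0   0   0   0   0   0   0   0   0   0 336
 132  10  17  14  20  15  16  18  15  16   5   0]
bay -0.03 top z 0.0507 [-0.0402  0.0273] [-0.0518 -0.0076] lug z 0.0759
bay 0.03 top z 0.0508 [-0.0211  0.0416] [0.0115 0.0554] lug z 0.076
bay 0.09 top z 0.0507 [-0.04    0.0274] [0.0677 0.1117] lug z 0.0761
t 38.38 p [ 0.645  -0.2355  0.1863] psi 83.58 tilt [-0.0002  0.0001] w 0.0851 gf 0.0 F [-0.2 -0.3  0.6] q7 0.05
```

The middle insert was nudged about 15 mm in x, but it still stands fully down in its bay. Now drag the lid forward.

carry_out(
  motion=[
    {"dp": [0, -0.25, 0], "rotation": [0, 0, 0], "hand": 1},
    {"dp": [0, -0.2, 0], "rotation": [0, 0, 0], "hand": 1},
    {"dp": [0, -0.15, 0], "rotation": [0, 0, 0], "hand": 1},
    {"dp": [0, -0.15, 0], "rotation": [0, 0, 0], "hand": 1},
    {"dp": [0, -0.15, 0], "rotation": [0, 0, 0], "hand": 1},
    {"dp": [0, -0.15, 0], "rotation": [0, 0, 0], "hand": 1},
    {"dp": [0, -0.15, 0], "rotation": [0, 0, 0], "hand": 1},
    {"dp": [0, 0, 0], "rotation": [0, 0, 0], "hand": 1},
  ],
)

```text
time: 39.38
ee_pos: [0.573, -0.2276, 0.1864]
ee_rot: [-2.342, -2.094, 0.0]
wrist_force: [0.2, -0.2, 0.3]
width: 0.0852
gripper_force: 0.0
```

```bash
cat >> h.py <<'E'
def lid(n='side'):
    a=np.radians(HA);X=np.array([np.cos(a),np.sin(a)]);Y=np.array([-X[1],X[0]])
    s=arm.snapshot(n);W=cloud(s);D=W[...,:2]-H;hx,hy,Z=D@X,D@Y,W[...,2]
    for lo,hi in ((-.125,-.08),(.08,.125)):
        k=(hy>lo)&(hy<hi)&(hx>-.09)&(hx<.12)&(Z>.087)&(Z<.26)
        for z0 in np.arange(.085,.24,.015):
            q=k&(Z>=z0)&(Z<z0+.015)
            if q.sum()>5: print(lo,' z',round(z0,3),q.sum(),np.percentile(hx[q],[2,50,98]).round(4))
E
python3 - <<'E'
from h import *
state();lid('top')
E
```

```text
t 39.38 p [ 0.573  -0.2276  0.1864] psi 83.61 tilt [-0.0002 -0.    ] w 0.0852 gf 0.0 F [ 0.2 -0.2  0.3] q7 0.03
0.08  z 0.085 19 [-0.059   0.028   0.0549]
0.08  z 0.175 11 [0.041  0.0531 0.0571]
0.08  z 0.19 40 [0.0396 0.0473 0.055 ]
0.08  z 0.205 38 [0.0399 0.0439 0.0487]
```

carry_out(
  motion=[
    {"dp": [0, -0.05, -0.6], "rotation": [0, 0, 0], "hand": 1},
    {"dp": [0, 0, -0.8], "rotation": [0, 0, 0], "hand": 1},
    {"dp": [0, 0, -0.8], "rotation": [0, 0, 0], "hand": 1},
    {"dp": [0, 0, 0], "rotation": [0, 0, 0], "hand": -1},
    {"dp": [0, 0, 0], "rotation": [0, 0, 0], "hand": -1},
    {"dp": [0, 0, 0], "rotation": [0, 0, 0], "hand": -1},
    {"dp": [0, 0, 0], "rotation": [0, 0, 0], "hand": -1},
    {"dp": [0, 0, 0], "rotation": [0, 0, 0], "hand": -1},
    {"dp": [0, 0, 0], "rotation": [0, 0, 0], "hand": -1},
  ],
)

```text
time: 40.55
ee_pos: [0.5704, -0.2272, 0.318]
ee_rot: [-2.341, -2.094, 0.0]
wrist_force: [-1.1, 0.4, 0.6]
width: 0.0002
gripper_force: 0.0
```

```bash
python3 - <<'E'
from h import *
snap('wrist','w8.png');lid('wrist')
plan((*fr(H,HA,-.064,0),.2,HA+90),(*fr(H,HA,-.064,0),.13,HA+90))
E
```

```text
-0.125  z 0.085 79 [-0.0588 -0.0531  0.0513]
-0.125  z 0.19 134 [0.0391 0.0525 0.0548]
-0.125  z 0.205 142 [0.04   0.0449 0.049 ]
0.08  z 0.085 276 [-0.0586 -0.0355  0.0516]
0.08  z 0.19 447 [0.0395 0.0519 0.055 ]
0.08  z 0.205 978 [0.04   0.0443 0.0492]
t 40.65 p [ 0.5704 -0.2272  0.318 ] psi 83.63 tilt [-0.0001  0.0001] w 0.0001 gf 0.0 F [-0.5  0.3 -0. ] q7 0.08
dp [-0.007 -1.182  1.967] then rz -0.004
dp [0.    0.    1.167] then rz -0.0
```

View pics/w8.png

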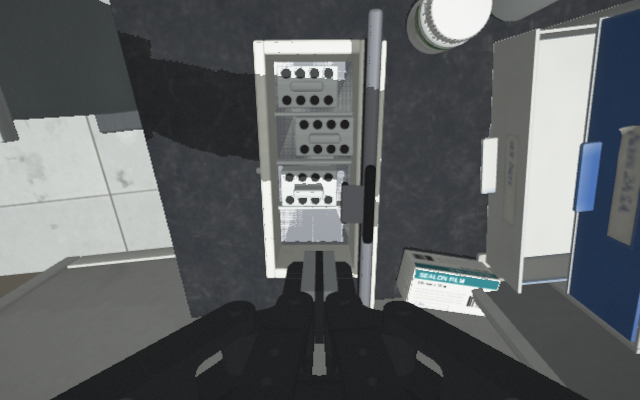

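The lid stopped about 10° forward of upright (its edge at x≈370), held by hinge friction. I'll push it further with closed fingers from behind.

carry_out(
  motion=[
    {"dp": [0, 0.45, 0], "rotation": [0, 0, 0], "hand": -1},
    {"dp": [0, 0.45, 0], "rotation": [0, 0, 0], "hand": -1},
    {"dp": [0, 0.46, 0], "rotation": [0, 0, 0], "hand": -1},
    {"dp": [0, 0, 0], "rotation": [0, 0, 0], "hand": -1},
    {"dp": [0, 0, 0.5], "rotation": [0, 0, 0], "hand": -1},
    {"dp": [0, 0, 0.6], "rotation": [0, 0, 0], "hand": -1},
    {"dp": [0, 0, 0.6], "rotation": [0, 0, 0], "hand": -1},
    {"dp": [0, 0, 0.5], "rotation": [0, 0, 0], "hand": -1},
    {"dp": [0, 0, 0], "rotation": [0, 0, 0], "hand": -1},
  ],
)

```text
time: 41.78
ee_pos: [0.6503, -0.2362, 0.1849]
ee_rot: [-2.34, -2.093, 0.002]
wrist_force: [-0.7, -0.1, 0.3]
width: 0.0002
gripper_force: 0.0
```

carry_out(
  motion=[
    {"dp": [0, -0.16, 0], "rotation": [0, 0, 0], "hand": -1},
    {"dp": [0, -0.16, 0], "rotation": [0, 0, 0], "hand": -1},
    {"dp": [0, -0.16, 0], "rotation": [0, 0, 0], "hand": -1},
    {"dp": [0, -0.16, 0], "rotation": [0, 0, 0], "hand": -1},
    {"dp": [0, -0.16, 0], "rotation": [0, 0, 0], "hand": -1},
    {"dp": [0, -0.16, 0], "rotation": [0, 0, 0], "hand": -1},
    {"dp": [0, -0.16, 0], "rotation": [0, 0, 0], "hand": -1},
    {"dp": [0, -0.16, 0], "rotation": [0, 0, 0], "hand": -1},
    {"dp": [0, -0.16, 0], "rotation": [0, 0, 0], "hand": -1},
    {"dp": [0, 0, 0], "rotation": [0, 0, 0], "hand": -1},
  ],
)

```text
time: 43.02
ee_pos: [0.5658, -0.227, 0.1878]
ee_rot: [2.341, 2.093, 0.001]
wrist_force: [0.2, 0.3, -0.1]
width: 0.0001
gripper_force: 0.0
```

```bash
python3 - <<'E'
from h import *
lid('side')
plan((*fr(H,HA,-.064,0),.2,HA+90),(*fr(H,HA,-.064,0),.13,HA+90))
E
```

```text
-0.125  z 0.085 24 [-0.0571 -0.0306  0.0682]
-0.125  z 0.1 6 [0.0564 0.0598 0.0622]
0.08  z 0.085 21 [-0.0566 -0.0481  0.0683]
0.08  z 0.1 30 [0.0508 0.0589 0.0644]
0.08  z 0.115 37 [0.0406 0.0486 0.0557]
0.08  z 0.13 44 [0.0296 0.0369 0.0438]
0.08  z 0.145 47 [0.0175 0.0242 0.0309]
0.08  z 0.16 49 [0.0035 0.0119 0.019 ]
0.08  z 0.175 84 [-0.0138 -0.0051  0.0065]
t 43.08 p [ 0.5661 -0.2269  0.1874] psi 83.61 tilt [ 0.0017 -0.0006] w 0.0 gf 0.0 F [ 0.4  1.  -0.7] q7 0.03
dp [-0.004 -1.11  -0.209] then rz -0.004
dp [0.    0.    1.167] then rz -0.0
```

carry_out(
  motion=[
    {"dp": [0, -0.2, -0.5], "rotation": [0, 0, 0], "hand": -1},
    {"dp": [0, -0.3, 0], "rotation": [0, 0, 0], "hand": -1},
    {"dp": [0, -0.3, 0], "rotation": [0, 0, 0], "hand": -1},
    {"dp": [0, -0.3, 0], "rotation": [0, 0, 0], "hand": -1},
    {"dp": [0, 0, 0], "rotation": [0, 0, 0], "hand": -1},
    {"dp": [0, 0, 0], "rotation": [0, 0, 0], "hand": -1},
    {"dp": [0, 0, 0], "rotation": [0, 0, 0], "hand": -1},
    {"dp": [0, 0, 0], "rotation": [0, 0, 0], "hand": -1},
  ],
)

```text
time: 44.08
ee_pos: [0.5003, -0.2193, 0.2159]
ee_rot: [-2.341, -2.095, -0.0]
wrist_force: [0.7, 0.1, -0.3]
width: -0.0004
gripper_force: 0.0
```

```bash
python3 - <<'E'
from h import *
lid('side')
plan((*fr(H,HA,-.064,0),.13,HA+90),(*fr(H,HA,-.064,0),.105,HA+90))
E
```

```text
-0.125  z 0.085 31 [-0.0572  0.0625  0.0689]
-0.125  z 0.1 65 [0.0295 0.0464 0.0599]
-0.125  z 0.115 81 [0.0037 0.02   0.0377]
-0.125  z 0.13 53 [-0.0309 -0.0048  0.0098]
-0.125  z 0.145 6 [-0.0434 -0.0262 -0.0213]
0.08  z 0.085 49 [-0.0565  0.0622  0.0692]
0.08  z 0.1 89 [0.0281 0.0458 0.0602]
0.08  z 0.115 122 [0.0001 0.0203 0.0378]
0.08  z 0.13 144 [-0.0425 -0.0129  0.0078]
0.08  z 0.145 72 [-0.046  -0.0365 -0.0211]
t 44.12 p [ 0.5003 -0.2193  0.216 ] psi 83.64 tilt [-0.0001  0.0002] w 0.0003 gf 0.0 F [-0.1 -0.1 -0.3] q7 0.04
dp [-0.008 -0.006  1.433] then rz -0.003
dp [0.    0.    0.417] then rz -0.0
```

carry_out(
  motion=[
    {"dp": [0, 0, 0], "rotation": [0, 0, 0], "hand": -1},
    {"dp": [0, 0, 0], "rotation": [0, 0, 0], "hand": -1},
    {"dp": [0, 0, 0], "rotation": [0, 0, 0], "hand": -1},
    {"dp": [0, 0, 0], "rotation": [0, 0, 0], "hand": -1},
    {"dp": [0, 0, 0], "rotation": [0, 0, 0], "hand": -1},
    {"dp": [0, 0, 0.4], "rotation": [0, 0, 0], "hand": -1},
    {"dp": [0, 0, 0.5], "rotation": [0, 0, 0], "hand": -1},
    {"dp": [0, 0, 0.4], "rotation": [0, 0, 0], "hand": -1},
    {"dp": [0, 0, 0], "rotation": [0, 0, 0], "hand": -1},
  ],
)

```text
time: 45.25
ee_pos: [0.4995, -0.2191, 0.1371]
ee_rot: [-2.34, -2.093, 0.002]
wrist_force: [0.2, 0.3, 1.0]
width: 0.0003
gripper_force: 0.0
```

carry_out(
  motion=[
    {"dp": [0, 0, 0.12], "rotation": [0, 0, 0], "hand": -1},
    {"dp": [0, 0, 0.12], "rotation": [0, 0, 0], "hand": -1},
    {"dp": [0, 0, 0.12], "rotation": [0, 0, 0], "hand": -1},
    {"dp": [0, 0, 0.08], "rotation": [0, 0, 0], "hand": -1},
    {"dp": [0, 0, 0.08], "rotation": [0, 0, 0], "hand": -1},
    {"dp": [0, 0, 0.05], "rotation": [0, 0, 0], "hand": -1},
    {"dp": [0, 0, 0], "rotation": [0, 0, 0], "hand": -1},
  ],
)

```text
time: 46.12
ee_pos: [0.5, -0.2193, 0.1037]
ee_rot: [-2.341, -2.094, 0.0]
wrist_force: [-0.4, 0.7, 0.0]
width: -0.0003
gripper_force: 0.0
```

```bash
python3 - <<'E'
from h import *
lid('side');state()
E
```

```text
-0.125  z 0.085 92 [0.0063 0.0513 0.0676]
-0.125  z 0.1 103 [-0.0008  0.0241  0.0559]
0.08  z 0.085 178 [-0.0587  0.0313  0.068 ]
0.08  z 0.1 368 [-0.0584 -0.0098  0.0486]
t 46.17 p [ 0.5001 -0.2194  0.1038] psi 83.63 tilt [0.0001 0.0001] w 0.0004 gf 0.0 F [0.2 0.1 0.1] q7 -0.02
```

carry_out(
  motion=[
    {"dp": [0, 0, 0.05], "rotation": [0, 0, 0], "hand": -1},
    {"dp": [0, 0, 0.05], "rotation": [0, 0, 0], "hand": -1},
    {"dp": [0, 0, 0.04], "rotation": [0, 0, 0], "hand": -1},
    {"dp": [0, 0, 0.03], "rotation": [0, 0, 0], "hand": -1},
    {"dp": [0, 0, 0], "rotation": [0, 0, 0], "hand": -1},
  ],
)

```text
time: 46.8
ee_pos: [0.5003, -0.2194, 0.0962]
ee_rot: [2.34, 2.093, 0.001]
wrist_force: [-14.5, 5.1, 62.0]
width: 0.0003
gripper_force: 31.0
```

carry_out(
  motion=[
    {"dp": [0, 0, -0.3], "rotation": [0, 0, 0], "hand": -1},
    {"dp": [0, 0, -0.7], "rotation": [0, 0, 0], "hand": -1},
    {"dp": [0, 0, -0.7], "rotation": [0, 0, 0], "hand": -1},
    {"dp": [0, 0, -0.7], "rotation": [0, 0, 0], "hand": -1},
    {"dp": [0, 0, 0], "rotation": [0, 0, 0], "hand": -1},
  ],
)

```text
time: 47.42
ee_pos: [0.501, -0.2197, 0.2401]
ee_rot: [2.339, 2.092, 0.003]
wrist_force: [0.1, -0.7, -0.3]
width: 0.0004
gripper_force: 0.0
```

```bash
cat >> h.py <<'E'
def lidplane(n):
    a=np.radians(HA);X=np.array([np.cos(a),np.sin(a)]);Y=np.array([-X[1],X[0]])
    s=arm.snapshot(n);W=cloud(s);D=W[...,:2]-H;hx,hy,Z=D@X,D@Y,W[...,2]
    k=(abs(hy)<.13)&(abs(hy)>.07)&(hx>-.055)&(hx<.05)&(Z>.09)&(Z<.14)
    p=np.polyfit(hx[k],Z[k],1);print(n,k.sum(),'lid angle',-p[0],'z at mid',p[1]);return s
E
python3 - <<'E'
from h import *
for n in ('side','top','wrist'): lidplane(n)
f=fr(V,VA,-.071)
plan((.45,-.05,.235,81.7),(*f,.235,81.7))
E
```

```text
side 1031 lid angle -0.010356722116293612 z at mid 0.09953376104901593
top 696 lid angle -0.007360472063478075 z at mid 0.09823463403324309
wrist 14719 lid angle -0.005375658920786808 z at mid 0.10016016556328232
t 47.58 p [ 0.4998 -0.2193  0.2369] psi 83.63 tilt [-0.0011  0.0004] w -0.0001 gf 0.0 F [-0.2  0.3 -0.4] q7 0.04
dp [ 2.712 -1.137  0.031] then rz 0.021
dp [ 6.696 -0.1   -0.   ] then rz -0.0
```

The lid is shut: its angle measures 0 within noise in all three views. Now for the vise jaw.

carry_out(
  motion=[
    {"dp": [0.4, -0.16, 0], "rotation": [0, 0, 0], "hand": 0},
    {"dp": [0.4, -0.16, 0], "rotation": [0, 0, 0], "hand": 0},
    {"dp": [0.4, -0.16, 0], "rotation": [0, 0, 0], "hand": 0},
    {"dp": [0.4, -0.16, 0], "rotation": [0, 0, 0], "hand": 0},
    {"dp": [0.4, -0.16, 0], "rotation": [0, 0, 0], "hand": 0},
    {"dp": [0.4, -0.16, 0], "rotation": [0, 0, 0], "hand": 0},
    {"dp": [0.31, -0.17, 0], "rotation": [0, 0, 0], "hand": 0},
    {"dp": [0, 0, 0], "rotation": [0, 0, 0.021], "hand": 0},
    {"dp": [0, 0, 0], "rotation": [0, 0, 0], "hand": 0},
  ],
)

```text
time: 48.7
ee_pos: [0.4507, -0.0508, 0.2372]
ee_rot: [-2.376, -2.054, 0.001]
wrist_force: [0.2, -0.4, -0.1]
width: 0.0429
gripper_force: 0.0
```

carry_out(
  motion=[
    {"dp": [0.6, -0.01, 0], "rotation": [0, 0, 0], "hand": 0},
    {"dp": [0.7, -0.01, 0], "rotation": [0, 0, 0], "hand": 0},
    {"dp": [0.7, -0.01, 0], "rotation": [0, 0, 0], "hand": 0},
    {"dp": [0.7, -0.01, 0], "rotation": [0, 0, 0], "hand": 0},
    {"dp": [0.7, -0.01, 0], "rotation": [0, 0, 0], "hand": 0},
    {"dp": [0.7, -0.01, 0], "rotation": [0, 0, 0], "hand": 0},
    {"dp": [0.7, -0.01, 0], "rotation": [0, 0, 0], "hand": 0},
    {"dp": [0.7, -0.01, 0], "rotation": [0, 0, 0], "hand": 0},
    {"dp": [0.7, -0.01, 0], "rotation": [0, 0, 0], "hand": 0},
    {"dp": [0.496, -0.01, 0], "rotation": [0, 0, 0], "hand": 0},
  ],
)

```text
time: 49.95
ee_pos: [0.5029, 0.3493, 0.237]
ee_rot: [-2.375, -2.056, 0.001]
wrist_force: [0.9, -0.6, 0.0]
width: 0.0428
gripper_force: 0.0
```

```bash
python3 - <<'E'
from h import *
f=fr(V,VA,-.071)
s=arm.snapshot('wrist');W=cloud(s);Z=W[...,2];D=W[...,:2]-f
m=(Z>.085)&(Z<.1)&(np.hypot(D[...,0],D[...,1])<.035);q=rect(W,m);print(m.sum(),q)
plan((*q[0],.13,81.7),(*q[0],.071,81.7))
E
```

```text
568 (array([0.50159924, 0.34856903]), [np.float64(9.667828559875488), np.float64(43.43878173828125)], np.float32(81.580505))
t 50.0 p [0.5022 0.3527 0.2367] psi 81.9 tilt [-0.0014  0.0016] w 0.0426 gf 0.0 F [-0.9  5.5  0.1] q7 -0.92
dp [-6.900e-02 -1.000e-03  1.778e+00] then rz 0.002
dp [0.    0.    0.983] then rz -0.0
```

carry_out(
  motion=[
    {"dp": [-0.04, 0, 0.4], "rotation": [0, 0, 0], "hand": 0},
    {"dp": [0, 0, 0.6], "rotation": [0, 0, 0], "hand": 0},
    {"dp": [0, 0, 0.6], "rotation": [0, 0, 0], "hand": 0},
    {"dp": [0, 0, 0.6], "rotation": [0, 0, 0], "hand": 0},
    {"dp": [0, 0, 0.4], "rotation": [0, 0, 0], "hand": 0},
    {"dp": [0, 0, 0.17], "rotation": [0, 0, 0], "hand": 0},
    {"dp": [0, 0, 0], "rotation": [0, 0, 0], "hand": -1},
    {"dp": [0, 0, 0], "rotation": [0, 0, 0], "hand": -1},
    {"dp": [0, 0, 0], "rotation": [0, 0, 0], "hand": -1},
    {"dp": [0, 0, 0], "rotation": [0, 0, 0], "hand": -1},
  ],
  force=60,
)

```text
time: 51.25
ee_pos: [0.5026, 0.3459, 0.0725]
ee_rot: [2.376, 2.055, 0.002]
wrist_force: [-0.9, -1.3, 8.4]
width: 0.0089
gripper_force: 59.8
```

carry_out(
  motion=[
    {"dp": [0, 0.14, 0], "rotation": [0, 0, 0], "hand": -1},
    {"dp": [0, 0.14, 0], "rotation": [0, 0, 0], "hand": -1},
    {"dp": [0, 0.14, 0], "rotation": [0, 0, 0], "hand": -1},
    {"dp": [0, 0.14, 0], "rotation": [0, 0, 0], "hand": -1},
    {"dp": [0, 0.14, 0], "rotation": [0, 0, 0], "hand": -1},
    {"dp": [0, 0.14, 0], "rotation": [0, 0, 0], "hand": -1},
    {"dp": [0, 0.14, 0], "rotation": [0, 0, 0], "hand": -1},
    {"dp": [0, 0.14, 0], "rotation": [0, 0, 0], "hand": -1},
    {"dp": [0, 0.1, 0], "rotation": [0, 0, 0], "hand": -1},
    {"dp": [0, 0, 0], "rotation": [0, 0, 0], "hand": -1},
  ],
)

```text
time: 52.5
ee_pos: [0.5751, 0.335, 0.0725]
ee_rot: [2.376, 2.055, 0.001]
wrist_force: [-0.8, -2.3, 7.4]
width: 0.0089
gripper_force: 59.9
```

carry_out(
  motion=[
    {"dp": [0, 0.02, 0], "rotation": [0, 0, 0], "hand": -1},
    {"dp": [0, 0, 0], "rotation": [0, 0, 0], "hand": 0},
    {"dp": [0, 0, 0], "rotation": [0, 0, 0], "hand": 0},
    {"dp": [0, 0, 0], "rotation": [0, 0, 0], "hand": 0},
    {"dp": [0, 0, -0.6], "rotation": [0, 0, 0], "hand": 0},
    {"dp": [0, 0, -0.7], "rotation": [0, 0, 0], "hand": 0},
    {"dp": [0, 0, -0.7], "rotation": [0, 0, 0], "hand": 0},
    {"dp": [0, 0, -0.7], "rotation": [0, 0, 0], "hand": 0},
    {"dp": [0, 0, 0], "rotation": [0, 0, 0], "hand": 0},
    {"dp": [0, 0, 0], "rotation": [0, 0, 0], "hand": 0},
  ],
)

```text
time: 53.75
ee_pos: [0.5755, 0.335, 0.2328]
ee_rot: [-2.375, -2.056, 0.001]
wrist_force: [1.1, -0.8, -0.3]
width: 0.0429
gripper_force: 0.0
```

```bash
python3 - <<'E'
from h import *
f=fr(V,VA,.003)
s=arm.snapshot('wrist');W=cloud(s);Z=W[...,2];D=W[...,:2]-f
m=(Z>.085)&(Z<.1)&(np.hypot(D[...,0],D[...,1])<.035);q=rect(W,m);print(m.sum(),q)
a=np.radians(VA);print('fin vise x',(q[0]-V)@[np.cos(a),np.sin(a)])
for n in ('side','top'): lidplane(n)
loose();state()
s=arm.snapshot('side');cv2.imwrite('pics/end.png',s['img'][:,:,::-1])
W=cloud(arm.snapshot('top'))
for n,u,v,z0,z1 in (('petri',258,160,.03,.06),('jar',350,150,.075,.1)):
    k=W[v-14:v+14,u-14:u+14];m=(k[...,2]>z0)&(k[...,2]<z1);print(n,rect(k,m))
E
```

```text
572 (array([0.57471722, 0.33759076]), [np.float64(9.442047119140625), np.float64(43.545719146728516)], np.float32(81.547646))
fin vise x 0.002479853281999516
side 700 lid angle -0.00969494797396648 z at mid 0.09951751374677521
top 1390 lid angle -0.007582919794286999 z at mid 0.09828995509871966
obj [0.4633 0.062 ] [ 15.3 158.1] 91.3 lug [array([0.4657, 0.0772]), array([  9.1495, 119.5876]), np.float32(91.3044)] dark px 67
t 53.95 p [0.5756 0.335  0.2326] psi 81.74 tilt [-0.0012 -0.0006] w 0.0427 gf 0.0 F [ 0.4  0.4 -1. ] q7 -0.83
petri (array([0.68505804, 0.20686693]), [np.float64(59.4817008972168), np.float64(59.75783157348633)], np.float32(2.5497525))
jar (array([ 0.7316192 , -0.08094095]), [np.float64(59.82673263549805), np.float64(71.02727508544922)], np.float32(167.10283))
```

View pics/end.png

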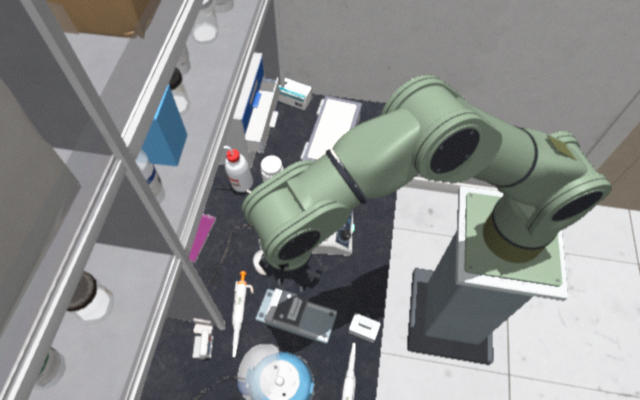

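The vise jaw is shut (fin at (295,308), joint about -0.0345), the lid at (335,120) is closed, and the blank at (365,327), jar and petri dishes are in place. The arm touches nothing.

```bash
python3 -c "
from workcell import arm
print(arm.sign_off())"
```

```text
the job is handed in; nothing more can be done
None
```

The job is handed in: all three drilled inserts stand fully down in their own heater bays, the lid is snapped shut, the vise jaw is closed, and the blank, jar and petri dishes were left in place; the sign-off returned no verdict.

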